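# Put the slicer's blade insert away in its case

### The job

The vegetable slicer is done for today: swing its clamp bar right up and leave it standing open, draw the blade insert out of its seat in the sloping deck, and put it away lying flat on the bottom of its storage case, then slide the case's cover fully shut. Do not force the insert, and do not knock the other things on the worktop about.

Things in the scene. Friction and masses are not known exactly. Their poses are not given: they have to be found in the camera images.
- slicer: Fixed vegetable slicer (mandoline), 240 x 125 x 175 mm: a steel deck in black side frames, sloping 30 degrees up along its own +x (away from the robot). Origin: on the worktop under the middle of the deck; z up, y left. Low half: open runway; upper half: the insert's seat. Frames: tops 6 mm off the deck, inner faces at y = +-44, outer at +-56 mm.
- seat (a point): Middle of the insert's seat, on the deck. x up the slope, y left, z square off the deck (30 degrees from vertical). 116 mm long, from a sill 4 mm high, 6 mm thick (centre x = -61 mm) to an end stop at +58. At x = +14 to +58 two guides overhang the insert's long edges by 5 mm; undersides 13, tops 17 mm off the deck, so the 6 mm plate can rise 7 mm.
- bar_hinge (a point): Hinge axis of the clamp bar: at x = -4, y = -63, z = 11.5 mm in the seat frame; the axis runs along the seat's x.
- bar_grip (a point): In the black grip block on the bar's free (left) end, outside the deck's left edge. Block: 14 mm along the slope, 28 mm along the bar, 30 mm high, reaching 12 mm above and 18 below this point with the bar down. The point is 138 mm along the bar from the hinge and 14 mm above the hinge line with the bar down; it and its axes turn with the bar.
- clamp_bar (a joint): Clamp bar, a steel flat 12 mm wide, 8 mm thick, lying across the insert 1.5 mm above its plate, just up-slope of the grip rib. Radians: 0 down, 1.57 square to the deck, 1.83 at its open stop; the free end swings up and over to the right. Stiff hinge: 0.3 N m of friction, about 2.5 N at the grip block; it stays where it is left.
- insert: Loose blade insert: steel plate 112 (x) x 84 (y) x 6 mm, 0.16 kg, with a grip rib and, at x = 9 to 43 mm, a toothed blade carrier 66 mm wide, up to 14 mm high. Origin: middle of its underside; x up the slope, z off the plate. To leave the seat it must rise square to the deck by over 4 and under 7 mm, then slide 50 mm or more down the slope to clear the guides.
- insert_grip (a point): Centre of the insert's upright grip rib: 8 mm thick along its x, 60 mm along y, from the plate's top (6 mm) to 27.5 mm above the underside; this point is at x = -24, z = 16.5 mm on the insert. 28 mm of plate are free on its low side; on the upper side the bar lies 10 mm off when down; 29 mm are free when it is up.
- case: Fixed white storage case, 108 (x) x 134 (y) x 49.5 mm, open on top under a grey sliding cover. Origin: underside, under the pocket's middle; y is its long axis, +y to the robot's left. Side walls 10 mm thick with grooves for the cover, and left end wall: tops at 49.5 mm; right end wall, which the cover passes over: 40 mm.
- pocket (a point): Middle of the pocket's floor (5 mm above the case's underside). The pocket is 88 mm (x) by 116 mm (y) with straight walls: the insert fits with 2 mm to spare on every side, its long side along y, either way round. The cover's underside is 36 mm above this floor.
- cover (a joint): Cover of the case; metres, 0 fully shut against the left end wall, 0.120 fully open; it opens to the right (the case's -y). Sliding friction about 1.5 N. It starts shut or up to 30 mm open. Its panel is 4 mm thick, 41 to 45 mm above the worktop. For the insert to pass it must be open by 0.117 or more.
- cover_grip (a point): Middle of the cover's grip ridge: 14 mm thick along the sliding direction (y), 50 mm long (x), standing from 45 to 64 mm above the worktop; this point is 53.5 mm above the worktop and moves with the cover. Shut, it is 20 mm left (+y) of the pocket's middle, with 31 mm free to the left end wall.
- roaster: Obstacle, fixed: roaster oven, 500 x 645 x 227 mm, front 485 mm ahead of the robot's base, a bar handle 31 mm in front of that (108 to 142 mm high); it stands behind the case and to the right of the slicer. Origin: underside, middle. Travel between slicer and case in front of it or well above it.
- bench_opener: Obstacle, fixed: bench can opener, base 100 x 100 mm, post to 468 mm high near the left front edge of the worktop, its crank handle reaching towards the robot and to the right at the top. Origin: on the worktop at the base's right front corner.
- tin: Bystander: small food tin, 57 mm across, 72 mm high. Origin: middle of its underside.
- salt_cup: Bystander: white lidded cup, 66 mm across, 60 mm high. Origin: middle of its underside.
- garlic_cup: Bystander: cream lidded cup, 66 mm across, 60 mm high. Origin: middle of its underside.
- shaker: Bystander: pepper shaker, 44 mm across, 90 mm high. Origin: middle of its underside.

How it is judged:
On the way, in this order (a step that is already met when the one before it is completed fails the run):
1. the clamp bar is swung up past square (over 1.5 rad) while the insert still lies in its seat (value of joint clamp_bar above 1.5 rad and distance between insert and seat below 0.012 m), for 0.2 s.
2. the insert has been drawn 40 mm or more down the slope, out from under the guides, within 30 mm of the deck (x of insert in the frame of seat below -0.04 m and z of insert in the frame of seat below 0.03 m and value of joint clamp_bar above 1.4 rad).
At the end, for the whole second after the job is handed in: The insert lies flat, right way up and at rest on the floor of the case's pocket (within 4 mm of its middle, 3 mm in height, 3.4 degrees), the cover is shut to within 3 mm, and the clamp bar stands open past square (over 1.5 rad) (x of insert in the frame of pocket between -0.004 and 0.004 m and y of insert in the frame of pocket between -0.004 and 0.004 m and z of insert in the frame of pocket between -0.003 and 0.003 m and angle between insert's own z axis and vertical below 0.06 rad and linear speed of insert below 0.01 m/s and value of joint cover below 0.003 m and value of joint clamp_bar above 1.5 rad); the robot touches nothing.
It fails at once if a bystander is shifted by more than 30 mm (distance of any of tin, salt_cup, garlic_cup, shaker from where it was at the start of the episode above 0.03 m).
It fails at once if the insert or the slicer is forced: more than 70 N between insert and slicer (contact force between insert and slicer above 70 N).
It fails at once if the insert is jammed into the case with more than 70 N (contact force between insert and case above 70 N).
It also fails if it takes over 72 s, if anything falls off the work surface, if the arm or the gripper's body presses on something with over 40 N, if the wrist force passes 120 N, or if a joint passes its speed limit or range.

### The arm

A 6-joint arm with a two-finger parallel gripper is mounted at the origin on a cart in front of the work surface, level with it; the furniture and walls round the work are solid. World frame = base frame: x ahead of the robot, y to its left, z up, the work surface at z = 0. Lengths are in m, angles in rad, forces in N, time in s.
With the tool pointing down it reaches from about 0.375 to 0.975 m from the base axis. Payload 3.8 kg.
Tool frame: the origin (TCP) lies between the finger pads; the fingertips stand 17 mm ahead of it and the grasp point (between the pads) lies 2 mm behind it; z points along the fingers, y is the line along which they close (so a half turn about z gives the same grasp; the last joint's range is limited). The gripper opens to 85 mm and grips with 20 to 120 N. Pads are 22 mm wide; open, the fingers measure 114 mm over their backs; the gripper's body (76 mm by 85 mm) begins 54 mm behind the grasp point. The pads swing forward as they close: fully open they stand 13 mm farther back than shut.
Start: joints at [-0.037, 0.264, 1.604, -0, 1.274, -0.037], TCP at [0.675, -0, 0.248] pointing down, gripper open.
Joint ranges: [-2.63, 2.63], [-0.94, 2.18], [0.31, 2.57], [-1.31, 4.45], [0, 2.66], [-2.55, 2.55]. Speed limits (rad/s): [2.57, 2.57, 3.14, 3.14, 3.14, 3.14].

### API

Orientations are given as a rotation vector (axis times angle).
In Python, from workcell import bot gives the robot as it stands.
- The arm moves only by the tool play_rows, never from a script. Its argument "steps" is one flat list of numbers, 4 for each row, row after row: the shift along the tool's x, y, z in m, then the turn about the tool's z in rad. A call has 1 to 10 rows; each row is the pose to reach, as a shift and turn from the pose commanded when the call began, along the tool's axes at that moment; what a row does not reach only later rows make up. A row lasts 1/8 s, in which the tool goes at most 62.5 mm and 10.7 degrees, less where a joint would pass 70% of its speed; a pose out of reach is approached as far as the arm can. A call with a gripper value outside its range is refused whole. "jaw" is the closure in counts, from 0 (fully open) to 255 (shut), set as the call begins (left out, the last holds). The fingers move at their own pace and stop on an object; "grip_force" is the grip in N (left out, the last holds). Time passes only in rows, so rows that repeat a pose let the fingers close. It gives the time, the measured TCP pose, the force, the opening and the grip force at its end, in the units of the state.
- bot.read_state(): the state, without advancing time (a new reading comes with each control period).
- bot.read_camera(name): name is "scene" or "side" or "wrist"; returns a dict with "pixels" (480x640x3 uint8, blue, green, red), "mtx" (3x3 intrinsics, pixels), "R" (3x3) and "t" (3): a world point X has camera coordinates R X + t. Camera axes: x right, y down, z forward; pixel columns grow to the right and rows downward; lengths in m; the calibration is good to about 2 mm. A picture is of the moment at which its call begins. There is no depth.
- bot.finish_job(): hands the job in; it is judged then, once.
The state is a dict: "time": time; "q": joint angles; "joint_vel": joint speeds; "joint_torque": joint torques, N m; "tool_pos": TCP position; "tcp_rot": TCP orientation; "wrist_force": force on the tool from outside, world axes, zero at the start; "torque": the same for the moment, N m; "width": opening from 0.0 (shut) to 1.0 (fully open); "grip_force": force on a finger pad.
Only numpy, scipy, OpenCV 4.12 (cv2) and the standard library are available. Lean on these libraries where they do the work, as an engineer would, in place of code of your own. Each camera call takes 0.05 s, during which the arm holds its last target. There are 200 camera calls.

## Working session

There is one attempt and no reset: what is moved stays moved. The work goes in short steps, Python scripts to look and compute and a tool call to move; the robot and the scene stay as the last step left them, time stands still between calls to the robot, and variables do not carry over. Pictures are saved under pics/ and viewed, at most 10 in all, crops included, and the job is handed in when it is done.

Besides the shell and the picture viewer there is one more tool, called by a JSON object that holds its "op" and its "data", one argument or row to a line. play_rows: Moves the arm, as the interface text tells. Its arguments: {"type":"object","properties":{"steps":{"type":"array"},"jaw":{"type":"number"},"grip_force":{"type":"number"}},"required":["steps"]}

```bash
mkdir -p pics; ls; python3 - <<'E'
from workcell import bot
import cv2,numpy as np
s=bot.read_state();print({k:np.round(v,3) for k,v in s.items()})
for n in("scene","side"):
    c=bot.read_camera(n);cv2.imwrite(f"pics/{n}0.png",c["pixels"]);np.savez(f"{n}0.npz",**c)
    print(n,c["mtx"].round(1).tolist(),c["R"].round(3).tolist(),(-c["R"].T@c["t"]).round(3))
E
```

```text
pics
{'time': np.float64(0.0), 'q': array([-0.037,  0.265,  1.605, -0.   ,  1.274, -0.037]), 'joint_vel': array([ 0.001,  0.002,  0.001, -0.   ,  0.   , -0.   ]), 'joint_torque': array([ 1.0000e-03, -5.1512e+01, -3.6731e+01, -0.0000e+00,  1.3000e-02,
        0.0000e+00]), 'tool_pos': array([0.674, 0.   , 0.247]), 'tcp_rot': array([-2.22e+00, -2.22e+00,  2.00e-03]), 'wrist_force': array([ 0.044,  0.056, -0.614]), 'torque': array([ 0.05 , -0.016,  0.022]), 'grip_force': np.float64(0.0), 'width': np.float64(1.002)}
scene [[602.5, 0.0, 326.1], [0.0, 602.5, 240.7], [0.0, 0.0, 1.0]] [[0.862, -0.507, 0.009], [-0.237, -0.417, -0.877], [0.449, 0.754, -0.48]] [-0.348 -1.462  1.007]
side [[506.5, 0.0, 315.8], [0.0, 506.5, 237.5], [0.0, 0.0, 1.0]] [[-0.876, -0.483, -0.017], [-0.4, 0.745, -0.534], [0.271, -0.461, -0.845]] [0.067 0.747 1.522]
```

View pics/scene0.png

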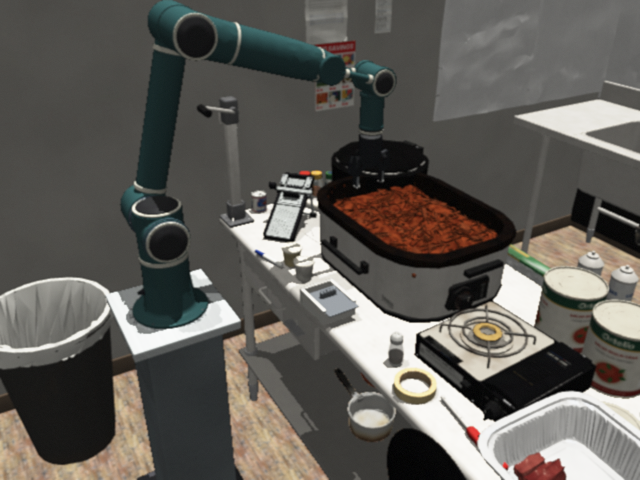

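View pics/side0.png

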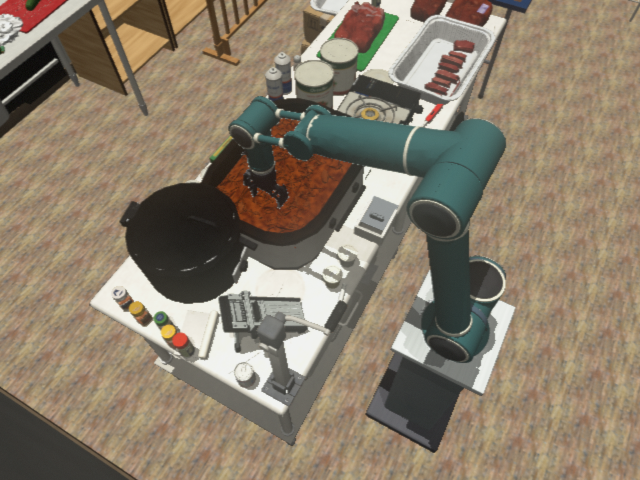

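```bash
cat > h.py <<'E'
import numpy as np,cv2
from workcell import bot
from scipy.spatial.transform import Rotation as Ro
def ray(c,u,v):
    d=c["R"].T@np.linalg.solve(c["mtx"],[u,v,1.]); return -c["R"].T@c["t"],d/np.linalg.norm(d)
def onz(c,u,v,z):
    o,d=ray(c,u,v); return o+d*(z-o[2])/d[2]
def two(c1,p1,c2,p2):
    o1,d1=ray(c1,*p1);o2,d2=ray(c2,*p2)
    k=np.linalg.lstsq(np.c_[d1,-d2],o2-o1,rcond=None)[0];a=o1+k[0]*d1;b=o2+k[1]*d2
    return (a+b)/2,np.linalg.norm(a-b)
def proj(c,X):
    p=c["mtx"]@(c["R"]@np.asarray(X)+c["t"]);return p[:2]/p[2]
def crop(c,x,y,w,h,W,H): return cv2.resize(c["pixels"][y:y+h,x:x+w],(W,H),interpolation=cv2.INTER_CUBIC)
def load(n):
    f=np.load(n);return {k:f[k] for k in f}
E
python3 - <<'E'
from h import *
s,d=load("scene0.npz"),load("side0.npz")
a=np.vstack([np.hstack([crop(s,250,160,80,60+0,400,300),crop(s,290,270,80,60,400,300)]),np.hstack([crop(d,210,275,120,90,400,300),crop(d,340,190,80,60,400,300)])])
cv2.imwrite("pics/m.png",a)
E
```

```text
(no output)
```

View pics/m.png

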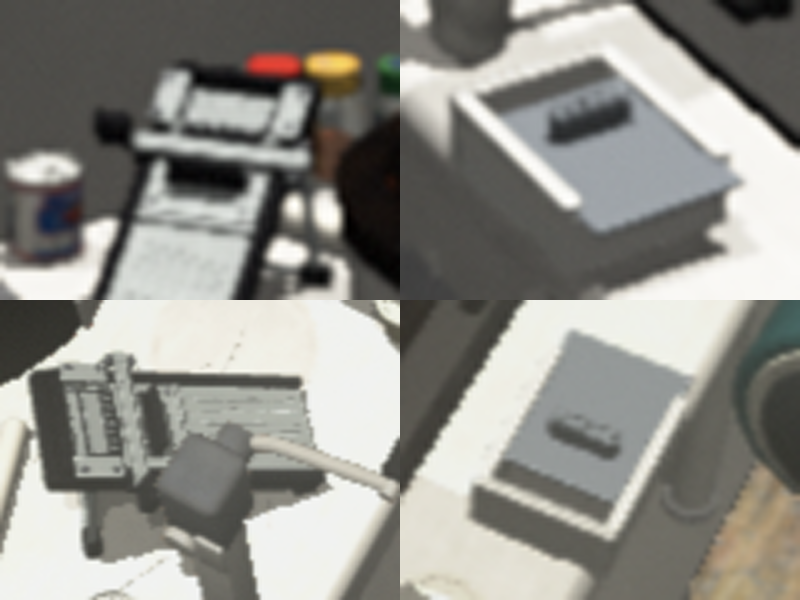

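```bash
python3 - <<'E'
from h import *
s,d=load("scene0.npz"),load("side0.npz")
S=lambda u,v:(250+u/5,160+v/5); C=lambda u,v:(290+(u-400)/5,270+v/5)
D=lambda u,v:(210+u*.3,275+(v-300)*.3); E=lambda u,v:(340+(u-400)/5,190+(v-300)/5)
P=lambda n,r:print(n,r[0].round(3),r[1].round(4))
P("ridge",two(s,C(590,112),d,E(585,428)))
P("barR end",two(s,S(305,158),d,D(118,358)))
P("deck top right guide",two(s,S(290,80),d,D(70,368)))
P("grip",two(s,S(113,125),d,D(148,487)))
P("deck corner top left",two(s,S(160,70),d,D(50,485)))
print("case back left (side)",onz(d,*E(472,487),.0495),"front left",onz(d,*E(612,540),.0495),"front wall right",onz(d,*E(688,392),.0495), "cover back right", onz(d,*E(575,330),.045))
print("scene: front-left",onz(s,*C(455,92),.0495),"front right wall end",onz(s,*C(575,205),.0495),"back left",onz(s,*C(600,50),.0495),"cov front right",onz(s,*C(600,232),.045),"cov back right",onz(s,*C(740,180),.045))
for n,z in (("m",0.06),):
  pass
for n,(u,v) in dict(tin=(245,372)).items(): print(n,onz(d,u,v,.07))
for u,v in ((347,254),(332,277)): print("cup",onz(d,u,v,.06))
print("openerTop",onz(d,272,328,.45))
E
```

```text
ridge [ 0.39  -0.234  0.057] 0.0001
barR end [0.609 0.261 0.128] 0.0053
deck top right guide [0.624 0.305 0.17 ] 0.0018
grip [0.51  0.359 0.14 ] 0.0028
deck corner top left [0.575 0.403 0.155] 0.012
case back left (side) [ 0.43975635 -0.15664355  0.0495    ] front left [ 0.33577081 -0.16298741  0.0495    ] front wall right [ 0.3406481  -0.30177374  0.0495    ] cover back right [ 0.43610451 -0.31704196  0.045     ]
scene: front-left [ 0.33873985 -0.16835684  0.0495    ] front right wall end [ 0.34220292 -0.29971277  0.0495    ] back left [ 0.43480276 -0.17102442  0.0495    ] cov front right [ 0.34449409 -0.32263947  0.045     ] cov back right [ 0.4371819  -0.31919888  0.045     ]
tin [0.48951383 0.45810815 0.07      ]
cup [ 0.41125813 -0.04310874  0.06      ]
cup [0.41484012 0.05735363 0.06      ]
openerTop [0.38038052 0.42020328 0.45      ]
```

{"op": "play_rows", "data": {
  "steps": [0,0,-0.06,0,0.03,-0.03,-0.12,0,0.08,-0.08,-0.16,0,0.14,-0.12,-0.18,0,0.17,-0.15,-0.18,0,0.2,-0.17,-0.18,0,0.2,-0.17,-0.18,0],
  "jaw": 0
}}

```text
time: 0.98
tool_pos: [0.5029, 0.2026, 0.429]
tcp_rot: [-2.216, -2.227, -0.002]
wrist_force: [-0.2, 0.2, 0.3]
width: 1.002
grip_force: 0.0
```

```bash
python3 - <<'E'
from h import *
s=bot.read_state();print(s["time"],s["tool_pos"].round(4),s["tcp_rot"].round(3))
c=bot.read_camera("wrist");np.savez("w1.npz",**c);cv2.imwrite("pics/w1.png",c["pixels"])
R=Ro.from_rotvec(s["tcp_rot"]).as_matrix();o=-c["R"].T@c["t"]
print(c["mtx"].round(1).tolist(),"cam in tool",(R.T@(o-s["tool_pos"])).round(4),(c["R"]@R).round(3).tolist())
E
```

```text
0.975 [0.5029 0.2026 0.429 ] [-2.216e+00 -2.227e+00 -2.000e-03]
[[378.3, 0.0, 322.0], [0.0, 378.3, 236.1], [0.0, 0.0, 1.0]] cam in tool [ 0.0802  0.0003 -0.1246] [[0.0, 1.0, -0.001], [-0.949, 0.0, -0.316], [-0.316, 0.001, 0.949]]
```

View pics/w1.png

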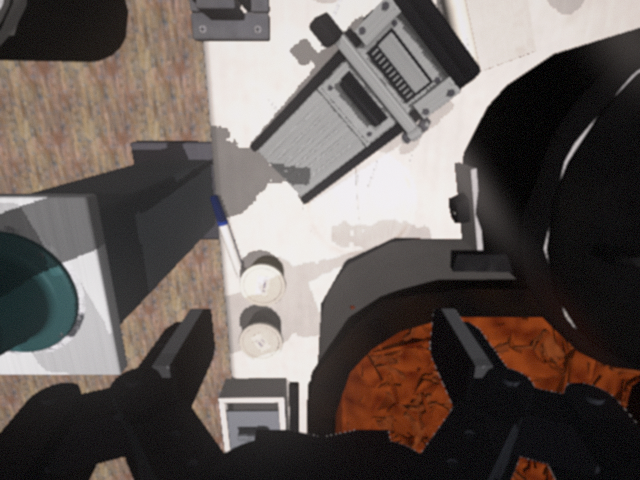

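{"op": "play_rows", "data": {
  "steps": [-0.06,-0.02,0,0,-0.12,-0.04,0.0,0,-0.18,-0.06,0.02,0,-0.24,-0.09,0.05,0,-0.3,-0.113,0.08,0,-0.35,-0.113,0.12,0,-0.4,-0.113,0.16,0,-0.438,-0.113,0.19,0,-0.438,-0.113,0.2,0,-0.438,-0.113,0.2,0]
}}

```text
time: 2.28
tool_pos: [0.3906, -0.2382, 0.2263]
tcp_rot: [-2.221, -2.215, 0.001]
wrist_force: [-0.3, -0.5, -0.3]
width: 1.005
grip_force: 0.0
```

```bash
python3 - <<'E'
from h import *
s=bot.read_state();print(s["time"],s["tool_pos"].round(4),s["tcp_rot"].round(3))
c=bot.read_camera("wrist");np.savez("w2.npz",**c)
w=load("w1.npz")
cv2.imwrite("pics/w2.png",np.vstack([np.hstack([crop(c,160,120,320,240,640,480)])]))
P=lambda n,u,v,z:print(n,onz(w,u,v,z).round(3))
P("cup1",263,285,.06);P("cup2",262,342,.06);P("runway low left",253,148,.0);P("low right",305,202,.0);P("openerbase corner",270,40,.0);P("opener base left front",195,40,.0)
P("roaster corner",323,300,.2);P("open area",400,200,0);P("area2",300,220,0);P("pen",240,270,0); P("edge",210,100,0)
E
```

```text
2.275 [ 0.3906 -0.2382  0.2263] [-2.221e+00 -2.215e+00  1.000e-03]
cup1 [0.42  0.045 0.06 ]
cup2 [ 0.414 -0.05   0.06 ]
runway low left [0.405 0.232 0.   ]
low right [0.479 0.153 0.   ]
openerbase corner [0.435 0.371 0.   ]
opener base left front [0.336 0.37  0.   ]
roaster corner [0.505 0.095 0.2  ]
open area [0.621 0.157 0.   ]
area2 [0.471 0.125 0.   ]
pen [0.374 0.042 0.   ]
edge [0.349 0.296 0.   ]
```

View pics/w2.png

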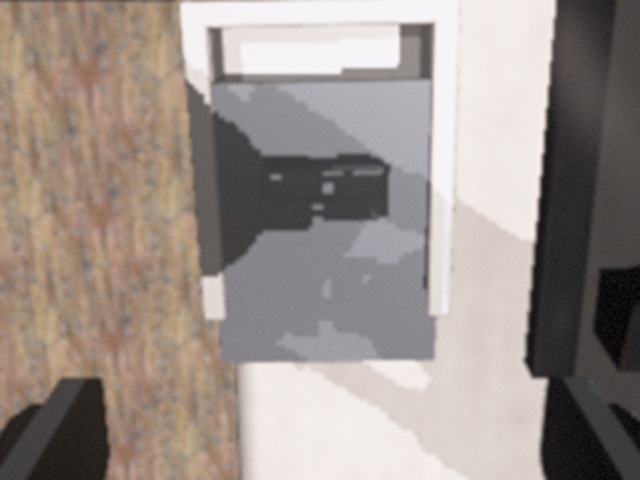

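```bash
python3 - <<'E'
from h import *
c=load("w2.npz")
def P(n,u,v,z):print(n,(onz(c,160+u/2,120+v/2,z)*1000).round(1))
P("outer L front",182,3,.0495);P("outer L back",458,0,.0495)
P("inner L front",208,23,.0495);P("inner L back",432,23,.0495)
P("front wall end",203,318,.0495);P("fw end in",224,318,.0495);P("bw end in",430,314,.0495);P("bw end out",450,314,.0495)
P("cover R front",222,360,.045);P("cover R back",434,359,.045);P("cover L front",212,82,.045);P("cover L back",430,80,.045)
for n,u,v in(("rt",262,157),("rt",388,160),("rb",388,190),("rb",262,195)):P("ridge "+n,u,v,.064)
g=cv2.cvtColor(c["pixels"],cv2.COLOR_BGR2GRAY)
for r in (180,220,240): print(r,g[r,250:275].tolist(),g[r,370:395].tolist())
E
```

```text
outer L front [ 336.4 -165.5   49.5]
outer L back [ 441.7 -164.7   49.5]
inner L front [ 345.9 -172.9   49.5]
inner L back [ 432.1 -173.1   49.5]
front wall end [ 337.5 -297.1   49.5]
fw end in [ 346.7 -297.1   49.5]
bw end in [ 436.4 -295.3   49.5]
bw end out [ 445.1 -295.3   49.5]
cover R front [ 344.2 -319.9   45. ]
cover R back [ 439.8 -319.5   45. ]
cover L front [ 345.7 -195.9   45. ]
cover L back [ 432.9 -195.3   45. ]
ridge rt [ 366.5 -222.3   64. ]
ridge rt [ 415.3 -223.6   64. ]
ridge rb [ 415.6 -235.6   64. ]
ridge rb [ 366.1 -237.5   64. ]
180 [156, 162, 164, 156, 135, 106, 99, 101, 97, 96, 95, 100, 101, 101, 95, 92, 80, 74, 70, 67, 68, 79, 97, 113, 115] [177, 175, 177, 177, 169, 168, 202, 236, 245, 245, 245, 244, 245, 245, 245, 245, 243, 236, 232, 235, 238, 239, 238, 238, 237]
220 [153, 151, 153, 149, 144, 137, 130, 116, 97, 95, 95, 96, 95, 96, 95, 95, 96, 93, 89, 78, 67, 64, 64, 60, 65] [147, 147, 139, 116, 112, 163, 212, 228, 229, 227, 227, 230, 236, 242, 244, 241, 229, 215, 209, 213, 222, 228, 233, 237, 238]
240 [158, 156, 157, 157, 159, 161, 161, 149, 124, 96, 93, 94, 93, 92, 96, 93, 94, 94, 92, 87, 81, 66, 64, 64, 63] [170, 162, 133, 109, 145, 193, 218, 223, 226, 223, 226, 228, 231, 232, 229, 221, 211, 208, 210, 211, 209, 209, 211, 210, 207]
```

{"op": "play_rows", "data": {
  "steps": [0,0,0,-0.18,0,0,0,-0.36,0.004,0,0.02,-0.54,0.008,0,0.04,-0.72,0.008,0,0.06,-0.9,0.008,0,0.08,-1.08,0.008,0,0.1,-1.26,0.008,0,0.11,-1.44,0.008,0,0.12,-1.571,0.008,0,0.125,-1.571],
  "jaw": 120,
  "grip_force": 20
}}

```text
time: 3.58
tool_pos: [0.3933, -0.2294, 0.1045]
tcp_rot: [-0.001, 3.14, -0.002]
wrist_force: [0.1, -0.4, -0.5]
width: 0.525
grip_force: 0.0
```

```bash
python3 - <<'E'
from h import *
s=bot.read_state();print(s["q"].round(3),Ro.from_rotvec(s["tcp_rot"]).as_matrix().round(3).tolist())
c=bot.read_camera("wrist");np.savez("w3.npz",**c)
cv2.imwrite("pics/w3.png",c["pixels"])
E
```

```text
[-0.583 -0.014  2.201  0.     0.952 -2.155] [[-1.0, -0.001, 0.002], [-0.001, 1.0, -0.001], [-0.002, -0.001, -1.0]]
```

View pics/w3.png

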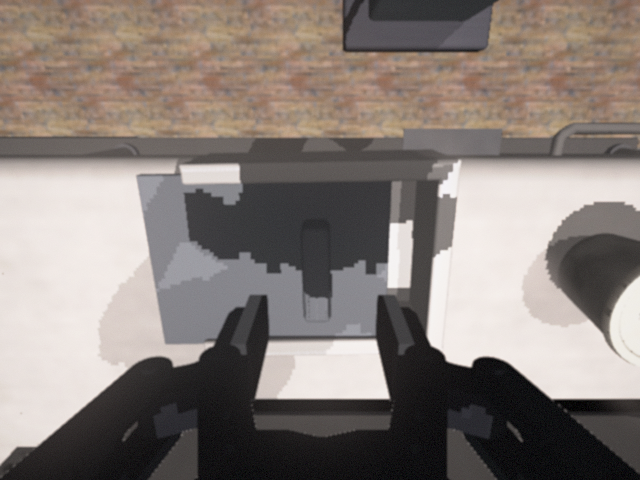

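{"op": "play_rows", "data": {
  "steps": [0.002,-0.001,0.03,0,0.002,-0.001,0.037,0,0.002,-0.001,0.037,0]
}}

```text
time: 4.0
tool_pos: [0.3901, -0.2307, 0.0665]
tcp_rot: [-0.001, -3.141, -0.0]
wrist_force: [0.4, -0.4, 0.4]
width: 0.529
grip_force: 0.0
```

{"op": "play_rows", "data": {
  "steps": [0,0,0,0,0,0,0,0,0,0,0,0,0,0,0,0],
  "jaw": 255,
  "grip_force": 30
}}

```text
time: 4.5
tool_pos: [0.3909, -0.2316, 0.0674]
tcp_rot: [-0.001, 3.14, -0.002]
wrist_force: [-0.6, 1.0, 6.1]
width: 0.155
grip_force: 31.2
```

{"op": "play_rows", "data": {
  "steps": [0,-0.02,0,0,0,-0.04,0,0,0,-0.06,0,0,0,-0.08,0,0,0,-0.095,0,0,0,-0.1,0,0,0,-0.103,0,0,0,-0.103,0,0]
}}

```text
time: 5.5
tool_pos: [0.3924, -0.3311, 0.0674]
tcp_rot: [0.005, 3.138, 0.011]
wrist_force: [9.5, 17.5, 14.0]
width: 0.153
grip_force: 33.2
```

{"op": "play_rows", "data": {
  "steps": [0,0,0,0,0,0,0,0,0,0,-0.04,0.17,0,0,-0.04,0.35,0,0,-0.04,0.53,0,0,-0.04,0.71,0,0,-0.04,0.89,0,0,-0.04,1.07,0,0,-0.04,1.25,0,0,-0.04,1.41],
  "jaw": 45
}}

```text
time: 6.75
tool_pos: [0.3891, -0.3344, 0.1056]
tcp_rot: [-2.042, -2.385, 0.001]
wrist_force: [-0.8, -0.3, 0.0]
width: 0.823
grip_force: 0.0
```

{"op": "play_rows", "data": {
  "steps": [0,0,0,0.14,0,0,0.02,0.145,0,0,0.037,0.145,0,0,0.037,0.145]
}}

```text
time: 7.25
tool_pos: [0.3882, -0.333, 0.067]
tcp_rot: [-2.201, -2.235, 0.0]
wrist_force: [-0.6, 0.2, -0.1]
width: 0.823
grip_force: 0.0
```

{"op": "play_rows", "data": {
  "steps": [0,0,0,0,0,0,0,0,0,0,0,0],
  "jaw": 255,
  "grip_force": 20
}}

```text
time: 7.62
tool_pos: [0.391, -0.3342, 0.0699]
tcp_rot: [2.202, 2.238, 0.001]
wrist_force: [3.3, 0.9, -1.7]
width: 0.571
grip_force: 23.4
```

```bash
python3 - <<'E'
from h import *
s=bot.read_state();print(s["time"],s["q"].round(3),s["tool_pos"].round(4),s["wrist_force"].round(1),s["torque"].round(2),s["width"])
print(Ro.from_rotvec(s["tcp_rot"]).as_matrix().round(3).tolist())
c=bot.read_camera("wrist");np.savez("w4.npz",**c)
cv2.imwrite("pics/w4.png",c["pixels"])
E
```

```text
7.625 [-7.560e-01  1.460e-01  2.107e+00  1.000e-03  8.870e-01 -7.730e-01] [ 0.391  -0.3342  0.0699] [ 3.3  0.9 -1.7] [ 0.27 -0.78  0.02] 0.5713207951518766
[[-0.016, 1.0, 0.002], [1.0, 0.016, -0.001], [-0.001, 0.002, -1.0]]
```

View pics/w4.png

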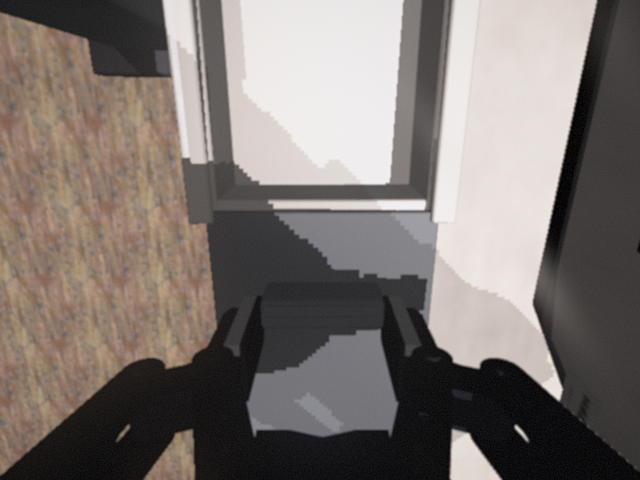

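{"op": "play_rows", "data": {
  "steps": [0,0,0,0,0,0,0,0,0,0,-0.06,-0.18,0.03,0,-0.12,-0.36,0.08,0,-0.18,-0.54,0.13,0,-0.23,-0.72,0.18,0,-0.28,-0.9,0.23,0.01,-0.32,-1.08,0.28,0.02,-0.33,-1.26,0.33,0.04,-0.33,-1.44],
  "jaw": 0
}}

```text
time: 8.93
tool_pos: [0.4208, -0.016, 0.4004]
tcp_rot: [0.173, 3.132, -0.002]
wrist_force: [0.5, 0.1, -0.4]
width: 0.997
grip_force: 0.0
```

```bash
python3 - <<'E'
from h import *
s=bot.read_state();print(s["time"],s["q"].round(3),s["tool_pos"].round(4));print(Ro.from_rotvec(s["tcp_rot"]).as_matrix().round(3).tolist())
c=load("w4.npz")
for n,u,v,z in(("endwall in L",230,186,.04),("in R",410,186,.04),("sideL top",190,221,.0495),("sideL in",211,222,.0495),("sideR in",433,221,.0495),("sideR out",456,220,.0495),("sideR out far",480,0,.0495),("sideL out far",162,0,.0495),("sideL in far",193,0,.0495),("sideR in far",448,0,.0495)):print(n,(onz(c,u,v,z)*1000).round(1))
E
```

```text
8.925 [-9.600e-02 -2.920e-01  1.880e+00 -1.000e-03  1.549e+00 -1.557e+00] [ 0.4208 -0.016   0.4004]
[[-0.994, 0.11, 0.005], [0.11, 0.994, -0.001], [-0.005, -0.001, -1.0]]
endwall in L [ 352.8 -284.3   40. ]
in R [ 427.  -283.1   40. ]
sideL top [ 338.3 -296.8   49.5]
sideL in [ 346.7 -297.1   49.5]
sideR in [ 435.2 -295.3   49.5]
sideR out [ 444.3 -294.7   49.5]
sideR out far [ 442.5 -218.2   49.5]
sideL out far [ 336.2 -220.    49.5]
sideL in far [ 346.6 -219.8   49.5]
sideR in far [ 431.8 -218.4   49.5]
```

{"op": "play_rows", "data": {
  "steps": [0,0.05,0,-0.18,-0.01,0.1,0,-0.36,-0.02,0.15,0,-0.54,-0.03,0.2,0,-0.72,-0.03,0.2,0,-0.84,-0.03,0.2,0,-0.84]
}}

```text
time: 9.68
tool_pos: [0.473, 0.1785, 0.397]
tcp_rot: [1.113, -2.936, 0.001]
wrist_force: [-0.1, -0.5, -0.3]
width: 1.003
grip_force: 0.0
```

```bash
python3 - <<'E'
from h import *
s=bot.read_state();print(s["time"],s["q"].round(3),s["tool_pos"].round(4));print(Ro.from_rotvec(s["tcp_rot"]).as_matrix().round(3).tolist())
c=bot.read_camera("wrist");np.savez("w5.npz",**c)
w=load("w1.npz")
cv2.imwrite("pics/w5.png",np.hstack([crop(c,160,80,320,400,400,500),crop(w,240,0,250,250,400,500)[:, :]]))
E
```

```text
9.675 [ 3.120e-01 -1.170e-01  1.743e+00 -1.000e-03  1.517e+00 -1.984e+00] [0.473  0.1785 0.397 ]
[[-0.749, -0.663, -0.001], [-0.663, 0.749, -0.001], [0.001, -0.0, -1.0]]
```

View pics/w5.png

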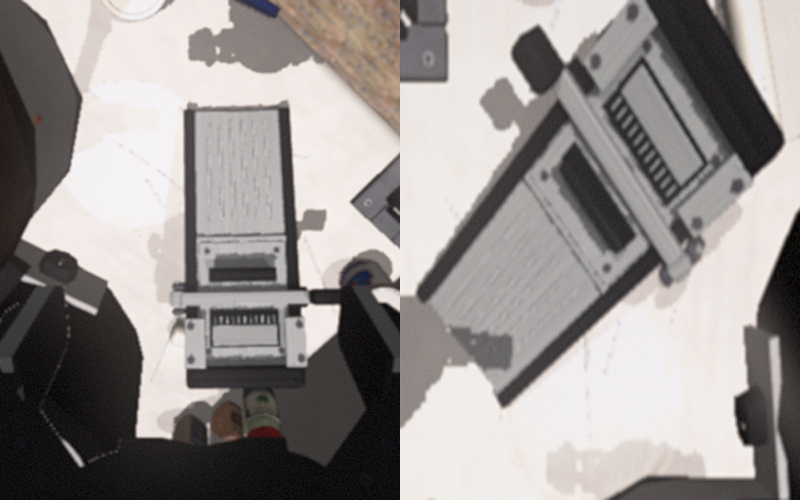

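```bash
python3 - <<'E'
from h import *
c=load("w5.npz");w=load("w1.npz")
A=lambda u,v:(160+u/1.25,80+v/1.25);B=lambda u,v:(240+(u-400)/1.6,v/2)
pts=dict(gLlo=((301,322),(596,62)),gLhi=((301,363),(632,12)),gRlo=((190,323),(698,223)),gRhi=((190,363),(738,186)),pL=((276,250),(545,174)),pR=((208,250),(606,268)),
ribL=((275,274),(568,150)),ribR=((209,274),(628,245)),block=((325,296),(537,58)),hinge=((179,299),(682,262)),runL=((287,105),(420,297)),runR=((185,107),(501,403)))
X={}
for n,(a,b) in pts.items():
    X[n],e=two(c,A(*a),w,B(*b));print(n,(X[n]*1000).round(1),round(e*1000,1))
for l,r in(("gLlo","gRlo"),("gLhi","gRhi"),("pL","pR"),("ribL","ribR"),("runL","runR"),("block","hinge")):
    d=X[l]-X[r];print(l,"len",np.linalg.norm(d).round(4),"yaw",np.degrees(np.arctan2(-d[0],d[1])).round(2))
d=X["gLhi"]+X["gRhi"]-X["runL"]-X["runR"];print("slope",np.degrees(np.arctan2(d[2],np.hypot(*d[:2]))),"yaw",np.degrees(np.arctan2(d[1],d[0])))
E
```

```text
gLlo [540.8 357.4 141.4] 3.4
gLhi [559.3 371.4 169.2] 1.0
gRlo [611.4 283.  137.5] 1.8
gRhi [627.7 299.5 164.9] 0.4
pL [512.6 308.2  98.3] 0.5
pR [557.1 257.8  99.2] 1.6
ribL [527.9 319.4 112. ] 0.1
ribR [570.3 271.  113.4] 1.2
block [506.8 359.2 135. ] 0.7
hinge [605.4 262.9 124.8] 2.6
runL [405.5 233.6  18.2] 4.3
runR [476.9 156.1  11.7] 1.1
gLlo len 0.1027 yaw 43.51
gLhi len 0.0993 yaw 43.57
pL len 0.0672 yaw 41.4
ribL len 0.0644 yaw 41.17
runL len 0.1056 yaw 42.69
block len 0.1382 yaw 45.7
slope 36.267747438986305 yaw 42.71431762873898
```

{"op": "play_rows", "data": {
  "steps": [-0.05,0.03,0,-0.02,-0.1,0.07,0.03,-0.02,-0.141,0.112,0.06,-0.02,-0.141,0.112,0.12,-0.02,-0.141,0.112,0.17,-0.02,-0.141,0.112,0.187,-0.02,-0.141,0.112,0.187,-0.02],
  "jaw": 100
}}

```text
time: 10.6
tool_pos: [0.5044, 0.3546, 0.2101]
tcp_rot: [1.14, -2.926, 0.001]
wrist_force: [0.5, 0.1, 1.3]
width: 0.605
grip_force: 0.0
```

```bash
python3 - <<'E'
from h import *
s=bot.read_state();print(s["time"],s["q"].round(3),s["tool_pos"].round(4));print(Ro.from_rotvec(s["tcp_rot"]).as_matrix().round(3).tolist())
c=bot.read_camera("wrist");np.savez("w6.npz",**c)
d=bot.read_camera("side")
cv2.imwrite("pics/w6.png",np.hstack([crop(c,120,40,400,440,545,600),crop(d,190,230,150,150,255,600)]))
E
```

```text
10.6 [ 0.572  0.182  1.775 -0.     1.186 -1.741] [0.5044 0.3546 0.2101]
[[-0.736, -0.677, -0.001], [-0.677, 0.736, -0.001], [0.002, 0.0, -1.0]]
```

View pics/w6.png

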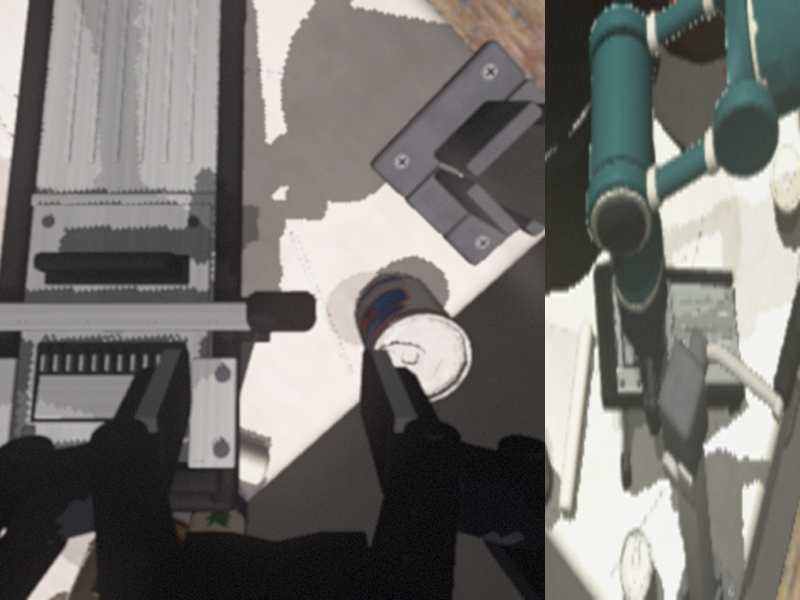

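```bash
python3 - <<'E'
from h import *
c=load("w5.npz");w=load("w1.npz");k=load("w6.npz")
A=lambda u,v:(160+u/1.25,80+v/1.25);B=lambda u,v:(240+(u-400)/1.6,v/2);K=lambda u,v:(120+u/1.3625,40+v/1.3636)
ps=np.radians(42.7);cs,sn=np.cos(ps),np.sin(ps);h=np.cos(np.pi/6)
def sf(X):
    a=cs*X[0]+sn*X[1];return np.array([h*a+.5*X[2]-.6045,-sn*X[0]+cs*X[1]+.1553,-.5*a+h*X[2]+.214])*1000
pts=dict(pL=((276,250),(193,221),(545,174)),pR=((208,250),(48,221),(606,268)),gLlo=((301,322),(223,373),(596,62)),gLhi=((301,363),(222,446),(632,12)),block=((325,296),(282,309),(537,58)),blockEnd=((341,296),(314,309),(525,38)))
for n,(a,q,b) in pts.items():
    for f,(g,t) in (("w5",(c,A(*a))),("w1",(w,B(*b)))):
        X,e=two(k,K(*q),g,t);print(n,f,(X*1000).round(1),round(e*1000,1),"seat",sf(X).round(1))
# rays onto known planes in seat frame
def onn(u,v,n):
    o,d=ray(k,*K(u,v));N=np.array([-.5*cs,-.5*sn,h]);t=(n/1000-.214-N@o)/(N@d);return sf(o+t*d).round(1)
for n,u,v,z in(("ribTopL",188,253,27.5),("ribTopR",36,253,27.5),("ribtop low edge L",188,283,27.5),("sill",122,190,4),("plateL",213,240,6),("plateR",28,240,6),("block end top",314,295,37.5),("block in top",250,295,37.5),("block end low",314,330,37.5),("gL",223,373,17),("gL",222,446,17),("frame out L",243,100,6),("barL lo",230,302,15.5),("bar hi",230,329,15.5)):print(n,onn(u,v,z))
E
```

```text
pL w5 [512.1 308.1  98.8] 0.3 seat [-48.2  34.4   6.9]
pL w1 [512.9 308.2  95.4] 0.1 seat [-49.3  34.    3.6]
pR w5 [556.7 258.2 100. ] 1.3 seat [-48.6 -32.5   8.5]
pR w1 [558.  257.7  98.5] 0.7 seat [-48.8 -33.7   6.9]
gLlo w5 [538.6 355.9 146.3] 1.9 seat [20.5 51.6 22.1]
gLlo w1 [542.1 357.3 141.5] 1.3 seat [21.1 50.2 16.2]
gLhi w5 [562.3 376.8 157.7] 5.3 seat [53.5 50.9 16.2]
gLhi w1 [560.7 375.  156.2] 0.7 seat [50.7 50.7 16.1]
block w5 [506.1 358.4 135.5] 1.6 seat [-4.1 75.4 23.9]
block w1 [506.6 359.8 131.1] 0.6 seat [-5.2 76.2 19.4]
blockEnd w5 [495.5 366.4 140.6] 1.0 seat [-3.7 88.5 29.4]
blockEnd w1 [498.6 370.2 127.4] 1.4 seat [-6.  89.2 15.5]
ribTopL [-28.1  36.3  27.5]
ribTopR [-28.2 -27.8  27.5]
ribtop low edge L [-15.3  36.7  27.5]
sill [-64.8  -0.6   4. ]
plateL [-39.4  44.    6. ]
plateR [-39.5 -42.4   6. ]
block end top [-8.6 88.3 37.5]
block in top [-8.7 63.1 37.5]
block end low [ 5.1 88.1 37.5]
gL [21.4 50.9 17. ]
gL [50.7 51.1 17. ]
frame out L [-110.9   57.1    6. ]
barL lo [-8.9 53.2 15.5]
bar hi [ 2.8 53.4 15.5]
```

{"op": "play_rows", "data": {
  "steps": [0,0.001,0.03,0,0,0.001,0.05,0,0,0.001,0.056,0,0,0.001,0.06,0,0,0.001,0.06,0]
}}

```text
time: 11.32
tool_pos: [0.5041, 0.3566, 0.151]
tcp_rot: [-1.143, 2.925, 0.0]
wrist_force: [-0.7, 0.1, 0.5]
width: 0.609
grip_force: 0.0
```

{"op": "play_rows", "data": {
  "steps": [0,0,0,0,0,0,0,0,0,0,0,0,0,0,0,0],
  "jaw": 255,
  "grip_force": 30
}}

```text
time: 11.82
tool_pos: [0.5038, 0.3571, 0.1514]
tcp_rot: [-1.143, 2.925, 0.002]
wrist_force: [-2.5, 2.1, 5.4]
width: 0.317
grip_force: 33.5
```

{"op": "play_rows", "data": {
  "steps": [0.0035,-0.001,-0.006,0,0.007,-0.002,-0.012,0,0.01,-0.0035,-0.018,0,0.0136,-0.0055,-0.0235,0,0.017,-0.008,-0.0295,0,0.02,-0.0103,-0.035,0,0.02,-0.0103,-0.035,0]
}}

```text
time: 12.7
tool_pos: [0.4957, 0.337, 0.1849]
tcp_rot: [-1.143, 2.925, 0.006]
wrist_force: [-0.2, 6.9, -1.8]
width: 0.315
grip_force: 64.4
```

```bash
python3 - <<'E'
from h import *
s=bot.read_state();print(s["time"],s["tool_pos"].round(4),s["wrist_force"].round(1),s["width"])
c=bot.read_camera("wrist");np.savez("w7.npz",**c)
g=cv2.cvtColor(c["pixels"],cv2.COLOR_BGR2GRAY)
k=load("w6.npz");print(np.abs(c["pixels"][200:300,120:340].astype(int)-k["pixels"][200:300,120:340]).mean())
for r in range(200,330,6): print(r,g[r,140:340:8].tolist())
E
```

```text
12.7 [0.4957 0.337  0.1849] [-0.2  6.9 -1.8] 0.31463151095916025
53.66951515151515
200 [47, 153, 153, 147, 151, 151, 153, 156, 154, 149, 149, 155, 152, 155, 159, 81, 105, 105, 109, 41, 44, 91, 132, 131, 131]
206 [45, 153, 149, 146, 153, 151, 149, 154, 153, 148, 148, 155, 156, 154, 156, 79, 87, 110, 110, 41, 41, 90, 132, 130, 214]
212 [44, 154, 152, 149, 151, 152, 144, 149, 150, 148, 148, 154, 149, 154, 151, 81, 82, 95, 109, 39, 44, 92, 129, 130, 236]
218 [57, 91, 90, 89, 88, 91, 86, 100, 88, 88, 86, 89, 89, 107, 75, 80, 77, 78, 85, 39, 43, 91, 132, 132, 224]
224 [128, 156, 146, 157, 155, 155, 153, 156, 144, 152, 148, 154, 156, 143, 79, 79, 79, 83, 76, 38, 44, 108, 129, 130, 129]
230 [62, 155, 154, 152, 153, 159, 157, 157, 154, 153, 154, 152, 157, 153, 87, 79, 81, 76, 75, 38, 41, 127, 131, 132, 133]
236 [80, 156, 138, 153, 154, 158, 157, 156, 153, 152, 155, 155, 155, 154, 153, 132, 69, 78, 77, 40, 43, 126, 132, 133, 131]
242 [114, 97, 79, 152, 155, 156, 158, 157, 155, 155, 154, 154, 154, 154, 152, 155, 67, 88, 148, 41, 41, 128, 131, 131, 175]
248 [130, 153, 153, 148, 80, 88, 89, 77, 1
[... 855 characters left out ...]
33]
296 [80, 80, 79, 77, 78, 77, 78, 75, 78, 78, 79, 75, 88, 129, 156, 159, 156, 59, 50, 48, 49, 126, 129, 133, 178]
302 [78, 78, 80, 76, 76, 79, 75, 72, 77, 75, 133, 140, 155, 154, 153, 160, 155, 63, 38, 44, 47, 48, 54, 85, 221]
308 [78, 73, 70, 75, 76, 78, 133, 125, 130, 128, 131, 130, 133, 127, 129, 32, 48, 64, 26, 30, 32, 38, 39, 42, 44]
314 [139, 143, 141, 142, 141, 141, 142, 143, 143, 143, 143, 142, 144, 141, 64, 27, 60, 63, 33, 30, 34, 37, 41, 45, 39]
320 [148, 149, 148, 148, 147, 150, 150, 149, 149, 148, 149, 149, 149, 149, 26, 26, 63, 63, 30, 36, 41, 37, 38, 39, 43]
326 [136, 145, 143, 142, 145, 143, 146, 144, 138, 143, 145, 144, 146, 147, 22, 31, 62, 63, 31, 32, 33, 36, 38, 42, 43]
```

{"op": "play_rows", "data": {
  "steps": [0,0,0,0,0,0,0,0,0,0,-0.03,0,0,0,-0.06,0,0,0.01,-0.065,0],
  "jaw": 75
}}

```text
time: 13.38
tool_pos: [0.4909, 0.3429, 0.2531]
tcp_rot: [-1.14, 2.922, 0.0]
wrist_force: [-0.3, -0.0, -0.1]
width: 0.704
grip_force: 0.0
```

```bash
cat >> h.py <<'E'
ps=np.radians(42.7);cs,sn=np.cos(ps),np.sin(ps);h=np.cos(np.pi/6)
def sl(p): # a, y, z in slicer axes (mm), a along horizontal upslope rel. seat origin
    return np.array([cs*p[0]+sn*p[1]-.6305,-sn*p[0]+cs*p[1]+.1553,p[2]-.1169])*1000
def sf(X):
    a=cs*X[0]+sn*X[1];return np.array([h*a+.5*X[2]-.6045,-sn*X[0]+cs*X[1]+.1553,-.5*a+h*X[2]+.214])*1000
def fs(x,y,n): # seat mm -> world
    a=.6305+(h*x-.5*n)/1000;l=y/1000-.1553;return np.array([cs*a-sn*l,sn*a+cs*l,.1169+(.5*x+h*n)/1000])
E
python3 - <<'E'
from h import *
s=bot.read_state();print(s["time"],s["tool_pos"].round(4),sl(s["tool_pos"]).round(1))
c=bot.read_camera("scene");np.savez("s1.npz",**c);d=bot.read_camera("side");k=bot.read_camera("wrist");np.savez("w8.npz",**k)
cv2.imwrite("pics/f.png",np.hstack([crop(k,120,40,400,440,400,440),crop(c,255,160,70,77,400,440)]))
E
```

```text
13.375 [0.4909 0.3429 0.2531] [-37.2  74.4 136.2]
```

View pics/f.png

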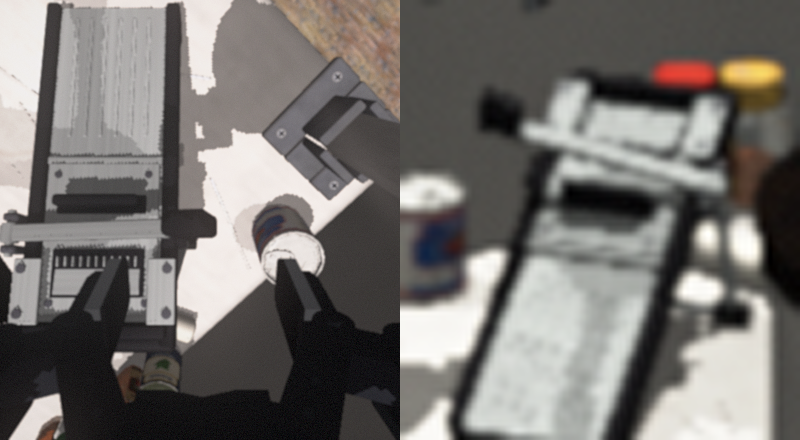

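{"op": "play_rows", "data": {
  "steps": [-0.003,0.015,0,0,-0.007,0.03,0,0,-0.007,0.03,0.0,0,-0.007,0.03,0.03,0,-0.007,0.03,0.065,0,-0.007,0.03,0.09,0,-0.007,0.03,0.096,0,-0.007,0.03,0.096,0],
  "jaw": 255
}}

```text
time: 14.52
tool_pos: [0.4739, 0.3698, 0.1546]
tcp_rot: [1.144, -2.925, -0.0]
wrist_force: [-0.1, 0.4, 0.5]
width: 0.002
grip_force: 0.4
```

```bash
python3 - <<'E'
from h import *
s=bot.read_state();print(s["time"],sl(s["tool_pos"]).round(1),s["wrist_force"].round(1),s["width"])
p0=sl(s["tool_pos"])
for t in (.3,.45,.6,.75,.9,1.05,1.2,1.35,1.5,1.6,1.7,1.76):
    y=152*np.cos(t)+4*np.sin(t)-63+14.5;n=152*np.sin(t)-4*np.cos(t)+11.5
    q=np.array([h*-4-.5*n,y,-2+h*n-3]);d=q-p0;print(t,"tool xyz",[round(-d[0]/1000,3),round(d[1]/1000,3),round(-d[2]/1000,3)])
E
```

```text
14.525 [-31.4 105.7  37.7] [-0.1  0.4  0.5] 0.0021504381674030274
0.3 tool xyz [np.float64(-0.002), np.float64(-0.008), np.float64(-0.003)]
0.45 tool xyz [np.float64(0.009), np.float64(-0.016), np.float64(-0.021)]
0.6 tool xyz [np.float64(0.019), np.float64(-0.026), np.float64(-0.039)]
0.75 tool xyz [np.float64(0.028), np.float64(-0.04), np.float64(-0.054)]
0.9 tool xyz [np.float64(0.036), np.float64(-0.057), np.float64(-0.068)]
1.05 tool xyz [np.float64(0.043), np.float64(-0.075), np.float64(-0.08)]
1.2 tool xyz [np.float64(0.048), np.float64(-0.095), np.float64(-0.089)]
1.35 tool xyz [np.float64(0.051), np.float64(-0.117), np.float64(-0.095)]
1.5 tool xyz [np.float64(0.053), np.float64(-0.139), np.float64(-0.098)]
1.6 tool xyz [np.float64(0.054), np.float64(-0.155), np.float64(-0.099)]
1.7 tool xyz [np.float64(0.053), np.float64(-0.17), np.float64(-0.098)]
1.76 tool xyz [np.float64(0.053), np.float64(-0.179), np.float64(-0.097)]
```

{"op": "play_rows", "data": {
  "steps": [0,-0.011,0,0,0.009,-0.02,-0.018,0,0.019,-0.03,-0.036,0,0.028,-0.044,-0.052,0,0.036,-0.061,-0.066,0,0.036,-0.061,-0.066,0]
}}

```text
time: 15.28
tool_pos: [0.4881, 0.3014, 0.2245]
tcp_rot: [-1.143, 2.924, 0.006]
wrist_force: [-6.5, 5.0, 5.6]
width: 0.001
grip_force: 4.2
```

```bash
python3 - <<'E'
from h import *
s=bot.read_state();print(s["time"],sl(s["tool_pos"]).round(1),s["wrist_force"].round(1))
c=bot.read_camera("scene");np.savez("s2.npz",**c);a=load("s1.npz")
# where does block project for various theta
for t in(0,.3,.6,.9,1.2):
    y=138*np.cos(t)-14*np.sin(t)-63;n=138*np.sin(t)+14*np.cos(t)+11.5
    u,v=proj(c,fs(-4,y,n));p=lambda I:I["pixels"][int(v)-2:int(v)+3,int(u)-2:int(u)+3].mean((0,1)).round()
    print(t,round(u),round(v),p(a),p(c))
E
```

```text
15.275 [-67.4  45.8 107.6] [-6.5  5.   5.6]
0 272 186 [66. 69. 70.] [74. 78. 79.]
0.3 272 179 [17. 17. 17.] [74. 78. 80.]
0.6 276 174 [74. 78. 80.] [59. 60. 61.]
0.9 283 170 [75. 79. 80.] [11. 10. 10.]
1.2 292 168 [74. 78. 79.] [74. 78. 79.]
```

{"op": "play_rows", "data": {
  "steps": [0.007,-0.018,-0.013,0,0.012,-0.038,-0.022,0,0.015,-0.06,-0.028,0,0.017,-0.082,-0.031,0,0.018,-0.098,-0.032,0,0.017,-0.113,-0.031,0,0.017,-0.118,-0.031,0,0.017,-0.118,-0.031,0,0.017,-0.118,-0.031,0]
}}

```text
time: 16.45
tool_pos: [0.5564, 0.2019, 0.2512]
tcp_rot: [1.144, -2.926, 0.001]
wrist_force: [-0.1, 0.8, -0.1]
width: 0.0
grip_force: 0.0
```

```bash
python3 - <<'E'
from h import *
s=bot.read_state();print(s["time"],sl(s["tool_pos"]).round(1),s["wrist_force"].round(1),s["q"].round(2))
c=bot.read_camera("scene");np.savez("s3.npz",**c);a=load("s1.npz")
for t in(1.2,1.4,1.5,1.6,1.7,1.8):
    y=138*np.cos(t)-14*np.sin(t)-63;n=138*np.sin(t)+14*np.cos(t)+11.5
    u,v=proj(c,fs(-4,y,n));p=lambda I:I["pixels"][int(v)-2:int(v)+3,int(u)-2:int(u)+3].mean((0,1)).round()
    print(t,round(u),round(v),p(a),p(c))
E
```

```text
16.45 [-84.7 -73.7 134.3] [-0.1  0.8 -0.1] [ 0.31  0.11  1.78 -0.    1.25 -2.01]
1.2 292 168 [74. 78. 79.] [74. 78. 79.]
1.4 300 168 [73. 77. 80.] [70. 73. 76.]
1.5 304 169 [72. 76. 84.] [52. 52. 55.]
1.6 308 169 [ 69.  74. 102.] [40. 40. 47.]
1.7 312 170 [ 74.  98. 120.] [22. 23. 34.]
1.8 316 171 [ 91. 153. 183.] [12. 14. 15.]
```

{"op": "play_rows", "data": {
  "steps": [0,0.03,0,0,-0.02,0.06,0,0,-0.053,0.075,0.02,0,-0.053,0.075,0.06,0,-0.053,0.075,0.09,0,-0.053,0.075,0.104,0,-0.053,0.075,0.104,0],
  "jaw": 45
}}

```text
time: 17.38
tool_pos: [0.5439, 0.2928, 0.1466]
tcp_rot: [1.143, -2.924, 0.0]
wrist_force: [0.6, 0.3, -0.9]
width: 0.825
grip_force: 0.0
```

```bash
python3 - <<'E'
from h import *
s=bot.read_state();print(s["time"],sl(s["tool_pos"]).round(1),s["wrist_force"].round(1),s["width"])
c=bot.read_camera("wrist");np.savez("w9.npz",**c);g=cv2.cvtColor(c["pixels"],cv2.COLOR_BGR2GRAY)
R=Ro.from_rotvec(s["tcp_rot"]).as_matrix();
for n,(x,y,z) in dict(ribTopR=(-24,-30,27.5),ribTopL=(-24,30,27.5)).items():
    u,v=proj(c,fs(x,y,z));print(n,u.round(1),v.round(1))
u,v=proj(c,fs(-24,0,27.5));u,v=int(u),int(v)
for r in range(v-16,v+17,4):print(r,g[r,u-110:u+110:5].tolist())
E
```

```text
17.375 [-32.2   1.6  29.7] [ 0.6  0.3 -0.9] 0.824689189421132
ribTopR 249.3 307.1
ribTopL 391.1 307.2
291 [52, 52, 49, 49, 39, 146, 138, 85, 76, 47, 45, 41, 46, 39, 43, 48, 43, 43, 45, 43, 43, 43, 40, 41, 39, 47, 37, 39, 42, 46, 43, 38, 44, 40, 40, 42, 65, 77, 73, 75, 50, 28, 32, 27]
295 [52, 56, 51, 51, 36, 144, 157, 78, 81, 30, 30, 32, 30, 28, 33, 31, 26, 29, 26, 25, 27, 34, 25, 27, 23, 28, 26, 27, 30, 28, 25, 28, 27, 27, 21, 25, 45, 78, 76, 78, 87, 24, 27, 37]
299 [48, 55, 53, 46, 41, 149, 157, 80, 98, 27, 34, 28, 28, 29, 29, 31, 30, 31, 30, 33, 28, 29, 25, 33, 31, 29, 25, 29, 27, 24, 27, 25, 27, 25, 22, 25, 39, 77, 74, 76, 102, 35, 27, 41]
303 [49, 69, 70, 63, 37, 147, 158, 150, 153, 36, 35, 31, 31, 27, 29, 35, 26, 30, 32, 32, 30, 36, 27, 32, 29, 27, 29, 29, 34, 28, 33, 30, 26, 20, 25, 29, 30, 77, 78, 76, 114, 28, 60, 63]
307 [59, 65, 70, 45, 35, 142, 157, 155, 150, 35, 34, 36, 34, 33, 37, 31, 33, 35, 30, 31, 40, 31, 31, 35, 34, 29, 31, 32, 35, 35, 30, 32, 31, 28, 25, 31, 34, 77, 75, 135, 92, 23, 49, 62]
311 [70, 69, 69, 41, 38, 131, 158, 157, 152, 31, 32, 31, 34, 30, 35, 31, 36, 31, 29, 33, 33, 33, 34, 33, 28, 32, 32, 35, 33, 30, 30, 26, 32, 24, 29, 28, 37, 92, 123, 153, 68, 28, 28, 62]
315 [71, 69, 56, 38, 37, 128, 156, 159, 154, 43, 43, 42, 43, 43, 40, 36, 39, 45, 41, 37, 41, 45, 42, 44, 32, 33, 32, 33, 33, 36, 34, 32, 29, 31, 30, 29, 29, 155, 149, 153, 59, 20, 22, 58]
319 [68, 71, 41, 41, 37, 115, 155, 157, 155, 59, 60, 62, 61, 63, 63, 60, 64, 66, 60, 61, 58, 63, 65, 57, 57, 63, 58, 53, 46, 48, 40, 43, 42, 62, 63, 51, 102, 185, 169, 161, 50, 24, 24, 34]
323 [71, 66, 40, 39, 30, 93, 157, 158, 159, 161, 162, 158, 156, 162, 164, 165, 166, 166, 163, 162, 159, 158, 163, 161, 160, 162, 159, 161, 162, 181, 154, 149, 140, 190, 184, 184, 191, 189, 180, 183, 45, 23, 17, 16]
```

{"op": "play_rows", "data": {
  "steps": [0,-0.001,0.012,0,0,-0.001,0.018,0,0,-0.001,0.02,0,0,-0.001,0.022,0,0,-0.001,0.022,0]
}}

```text
time: 18.05
tool_pos: [0.5452, 0.2922, 0.1254]
tcp_rot: [1.144, -2.926, -0.0]
wrist_force: [0.1, -0.2, 1.1]
width: 0.821
grip_force: 0.0
```

{"op": "play_rows", "data": {
  "steps": [0,0,0,0,0,0,0,0,0,0,0,0,0,0,0,0],
  "jaw": 255,
  "grip_force": 40
}}

```text
time: 18.55
tool_pos: [0.5456, 0.2924, 0.1261]
tcp_rot: [-1.143, 2.925, 0.0]
wrist_force: [-0.9, -0.1, 5.8]
width: 0.686
grip_force: 43.6
```

{"op": "play_rows", "data": {
  "steps": [0,0,0,0,0.0014,0,-0.0025,0,0.0029,0,-0.005,0,0.0029,0,-0.005,0],
  "jaw": 255,
  "grip_force": 80
}}

```text
time: 19.05
tool_pos: [0.5423, 0.2897, 0.1298]
tcp_rot: [1.143, -2.924, 0.001]
wrist_force: [0.0, -0.6, -1.2]
width: 0.674
grip_force: 85.4
```

```bash
python3 - <<'E'
from h import *
s=bot.read_state();print(s["time"],sl(s["tool_pos"]).round(1),s["wrist_force"].round(1),s["torque"].round(2),s["width"])
c=bot.read_camera("wrist");np.savez("w10.npz",**c);g=cv2.cvtColor(c["pixels"],cv2.COLOR_BGR2GRAY)
a=cv2.cvtColor(load("w9.npz")["pixels"],cv2.COLOR_BGR2GRAY)
print(g[150:300:3,320].tolist())
E
```

```text
19.05 [-35.5   0.4  12.9] [ 0.  -0.6 -1.2] [-0.05  0.06  0.03] 0.6740789966046128
[104, 102, 102, 103, 101, 102, 102, 102, 103, 100, 100, 100, 101, 101, 98, 101, 99, 101, 103, 99, 98, 101, 99, 101, 99, 101, 99, 99, 98, 98, 100, 86, 71, 73, 75, 105, 105, 102, 89, 74, 76, 75, 75, 78, 76, 77, 78, 76, 75, 78]
```

{"op": "play_rows", "data": {
  "steps": [0.004,0,0.0023,0,0.011,0,0.0063,0,0.02,0,0.0115,0,0.028,0,0.0162,0,0.036,0,0.0208,0,0.044,0,0.0254,0,0.05,0,0.0289,0,0.054,0,0.031,0,0.054,0,0.031,0]
}}

```text
time: 20.23
tool_pos: [0.5032, 0.2534, 0.0993]
tcp_rot: [1.143, -2.926, -0.0]
wrist_force: [0.4, 0.3, -1.9]
width: 0.675
grip_force: 85.4
```

{"op": "play_rows", "data": {
  "steps": [0.005,0,-0.05,0,0.02,0,-0.1,0,0.04,-0.01,-0.15,0,0.07,-0.03,-0.19,0,0.11,-0.055,-0.2,0.1,0.15,-0.08,-0.2,0.2,0.19,-0.105,-0.2,0.3,0.23,-0.13,-0.2,0.4,0.27,-0.155,-0.2,0.5,0.31,-0.18,-0.2,0.6]
}}

```text
time: 21.48
tool_pos: [0.3974, -0.0902, 0.3]
tcp_rot: [-0.223, 3.132, -0.001]
wrist_force: [0.6, 0.1, -1.5]
width: 0.674
grip_force: 86.3
```

```bash
python3 - <<'E'
from h import *
s=bot.read_state();print(s["time"],s["tool_pos"].round(4),s["wrist_force"].round(1),s["torque"].round(2),s["width"])
R=Ro.from_rotvec(s["tcp_rot"]).as_matrix();print(R.round(3).tolist())
d=np.array([.3575,-.2315,.12])-s["tool_pos"];print("tool shift",(R.T@d).round(4),"turn",np.round(np.arctan2(R[1,0],R[0,0])%(2*np.pi)-np.radians(181.1),3))
E
```

```text
21.475 [ 0.3974 -0.0902  0.3   ] [ 0.6  0.1 -1.5] [0.   0.02 0.07] 0.6743919388746793
[[-0.99, -0.142, 0.002], [-0.142, 0.99, -0.0], [-0.002, -0.001, -1.0]]
tool shift [ 0.0599 -0.1341  0.18  ] turn 0.123
```

{"op": "play_rows", "data": {
  "steps": [0.02,-0.05,0,0.12,0.04,-0.1,0.04,0.12,0.06,-0.13,0.1,0.12,0.06,-0.13,0.15,0.12,0.06,-0.13,0.17,0.12,0.06,-0.13,0.17,0.12],
  "grip_force": 50
}}

```text
time: 22.22
tool_pos: [0.3558, -0.2254, 0.1277]
tcp_rot: [0.039, -3.138, -0.004]
wrist_force: [-0.6, 0.2, -0.9]
width: 0.676
grip_force: 86.3
```

```bash
python3 - <<'E'
from h import *
s=bot.read_state();print(s["time"],s["tool_pos"].round(4),s["wrist_force"].round(1),s["torque"].round(2),s["width"],s["q"].round(2))
R=Ro.from_rotvec(s["tcp_rot"]).as_matrix();print(R.round(3).tolist())
c=bot.read_camera("wrist");np.savez("w11.npz",**c);g=cv2.cvtColor(c["pixels"],cv2.COLOR_BGR2GRAY)
# expected low-edge pixel for tilt: tool-frame edge point (x=-? toward robot = tool +x)
T=s["tool_pos"]
for f in (0,10,20,30,40):
    F=np.radians(f);dx=(-33.5*np.cos(F)+23.6*np.sin(F))/1000;dz=(-33.5*np.sin(F)-23.6*np.cos(F))/1000
    print(f,proj(c,T+[dx,0,dz]).round(1),proj(c,T+[dx,.042,dz]).round(1),proj(c,T+[dx,-.042,dz]).round(1))
for u in (260,320,370): print(u,g[120:330:4,u].tolist())
E
```

```text
22.225 [ 0.3558 -0.2254  0.1277] [-0.6  0.2 -0.9] [-0.05  0.01 -0.05] 0.6756186095264185 [-0.62 -0.11  2.24  0.    1.01 -2.22]
[[-1.0, -0.025, -0.003], [-0.025, 1.0, 0.003], [0.003, 0.003, -1.0]]
0 [325.9 231.2] [427.6 233.6] [223.6 228.9]
10 [325.4 237.7] [423.  239.9] [227.3 235.4]
20 [325.  246.1] [419.1 248.3] [230.4 243.9]
30 [324.5 256.2] [415.8 258.3] [232.8 254.1]
40 [324.1 267.6] [413.1 269.6] [234.7 265.6]
260 [129, 144, 145, 134, 149, 167, 138, 139, 140, 73, 74, 72, 72, 76, 73, 75, 77, 72, 72, 76, 73, 76, 74, 76, 74, 76, 86, 90, 91, 86, 173, 220, 220, 177, 78, 78, 79, 78, 81, 78, 79, 78, 78, 77, 75, 78, 78, 76, 27, 33, 28, 25, 27]
320 [141, 144, 136, 137, 159, 156, 153, 145, 148, 97, 106, 103, 104, 104, 104, 75, 76, 72, 74, 75, 71, 70, 76, 76, 73, 73, 83, 92, 90, 88, 88, 90, 91, 83, 77, 77, 78, 80, 81, 79, 78, 77, 80, 76, 77, 77, 78, 78, 28, 31, 26, 23, 32]
370 [155, 158, 150, 140, 146, 152, 168, 168, 164, 124, 106, 105, 105, 106, 102, 72, 106, 82, 80, 80, 82, 77, 76, 74, 74, 73, 81, 93, 90, 90, 105, 134, 134, 117, 78, 76, 76, 78, 80, 80, 76, 77, 78, 78, 76, 78, 80, 74, 26, 27, 24, 28, 31]
```

{"op": "play_rows", "data": {
  "steps": [-0.001,-0.005,0.015,0,-0.001,-0.006,0.028,0,-0.001,-0.006,0.034,0,-0.001,-0.006,0.037,0,-0.001,-0.006,0.039,0,-0.001,-0.006,0.04,0,-0.001,-0.006,0.04,0]
}}

```text
time: 23.15
tool_pos: [0.3584, -0.2322, 0.0896]
tcp_rot: [-0.04, 3.141, -0.0]
wrist_force: [0.3, 0.6, -1.7]
width: 0.675
grip_force: 86.4
```

```bash
python3 - <<'E'
from h import *
s=bot.read_state();print(s["time"],s["tool_pos"].round(4),s["wrist_force"].round(1),s["torque"].round(2),s["width"])
E
```

```text
23.15 [ 0.3584 -0.2322  0.0896] [ 0.3  0.6 -1.7] [-0.02  0.03 -0.02] 0.6745139240595259
```

{"op": "play_rows", "data": {
  "steps": [0,0,0.003,0,-0.003,0,0.0055,0,-0.006,0,0.0075,0,-0.009,0,0.01,0,-0.0115,0,0.012,0,-0.0115,0,0.012,0],
  "jaw": 255,
  "grip_force": 30
}}

```text
time: 23.9
tool_pos: [0.3701, -0.2324, 0.0788]
tcp_rot: [0.04, -3.141, 0.001]
wrist_force: [-4.1, 1.5, 10.1]
width: 0.672
grip_force: 90.2
```

```bash
cat > chk.py <<'E'
from h import *
import sys
s=bot.read_state();print(s["time"],s["tool_pos"].round(4),s["wrist_force"].round(1),s["torque"].round(2),s["width"],s["grip_force"].round(0))
c=bot.read_camera("wrist");np.savez(sys.argv[1],**c);g=cv2.cvtColor(c["pixels"],cv2.COLOR_BGR2GRAY);T=s["tool_pos"]
for f in (0,5,10,15,20,30):
    F=np.radians(f);dx=(-33.5*np.cos(F)+23.6*np.sin(F))/1000;dz=(-33.5*np.sin(F)-23.6*np.cos(F))/1000
    print(f,proj(c,T+[dx,0,dz])[1].round(1),"edge x,z",(T[0]+dx).round(4),(T[2]+dz).round(4))
for u in (260,320,370): print(u,g[200:300:2,u].tolist())
E
python3 chk.py w12.npz
```

```text
Traceback (most recent call last):
  File "chk.py", line 3, in <module>
    s=bot.read_state();print(s["time"],s["tool_pos"].round(4),s["wrist_force"].round(1),s["torque"].round(2),s["width"],s["grip_force"].round(0))
                                                                                                                        ^^^^^^^^^^^^^^^^^^^^^
AttributeError: 'float' object has no attribute 'round'
```

```bash
sed -i 's/,s\["grip_force"\].round(0)//' chk.py; python3 chk.py w12.npz
```

```text
23.9 [ 0.3701 -0.2324  0.0788] [-4.1  1.5 10.1] [ 0.17  1.1  -0.19] 0.6717745763698026
0 231.1 edge x,z 0.3366 0.0552
5 234.0 edge x,z 0.3388 0.0523
10 237.5 edge x,z 0.3412 0.0497
15 241.5 edge x,z 0.3439 0.0473
20 245.9 edge x,z 0.3467 0.0451
30 256.0 edge x,z 0.3529 0.0416
260 [77, 73, 73, 74, 77, 74, 76, 73, 76, 74, 73, 76, 85, 92, 91, 91, 92, 94, 89, 72, 81, 80, 79, 82, 79, 80, 80, 79, 81, 80, 81, 83, 80, 83, 83, 80, 85, 80, 83, 81, 80, 81, 81, 79, 78, 81, 78, 80, 78, 39]
320 [73, 75, 76, 76, 75, 73, 75, 76, 75, 75, 73, 74, 81, 90, 95, 91, 92, 90, 88, 70, 74, 79, 83, 84, 82, 81, 83, 82, 82, 81, 81, 81, 82, 83, 83, 81, 81, 84, 80, 82, 81, 82, 80, 82, 81, 83, 80, 79, 80, 53]
370 [71, 76, 77, 74, 77, 76, 76, 74, 76, 75, 72, 78, 77, 90, 92, 94, 92, 89, 87, 74, 76, 78, 78, 81, 80, 79, 82, 81, 83, 78, 82, 80, 82, 79, 79, 76, 82, 79, 80, 81, 78, 79, 84, 78, 80, 80, 78, 80, 79, 61]
```

{"op": "play_rows", "data": {
  "steps": [-0.0025,0,0.003,0,-0.0045,0,0.006,0,-0.0045,0,0.0065,0]
}}

```text
time: 24.32
tool_pos: [0.3755, -0.2325, 0.0734]
tcp_rot: [-0.039, 3.14, -0.001]
wrist_force: [-3.2, 4.5, 19.4]
width: 0.676
grip_force: 93.9
```

```bash
python3 chk.py w13.npz
```

```text
24.325 [ 0.3755 -0.2325  0.0734] [-3.2  4.5 19.4] [ 0.42  1.49 -0.33] 0.6760675528377968
0 231.1 edge x,z 0.342 0.0498
5 234.0 edge x,z 0.3442 0.047
10 237.5 edge x,z 0.3467 0.0444
15 241.4 edge x,z 0.3493 0.042
20 245.9 edge x,z 0.3521 0.0398
30 255.9 edge x,z 0.3583 0.0363
260 [76, 76, 75, 76, 78, 75, 77, 79, 93, 93, 96, 91, 91, 90, 88, 67, 69, 75, 80, 77, 75, 81, 77, 77, 74, 76, 78, 79, 76, 81, 78, 77, 77, 78, 76, 75, 78, 79, 79, 79, 76, 79, 77, 76, 77, 67, 31, 22, 23, 26]
320 [74, 77, 76, 77, 74, 75, 76, 77, 87, 90, 91, 91, 90, 91, 86, 71, 68, 74, 78, 78, 78, 77, 77, 76, 80, 78, 77, 77, 75, 79, 79, 75, 76, 77, 74, 75, 75, 77, 74, 75, 77, 76, 74, 78, 75, 75, 41, 23, 24, 27]
370 [74, 72, 73, 75, 74, 75, 73, 76, 86, 90, 89, 87, 91, 91, 91, 80, 62, 75, 76, 76, 75, 77, 78, 79, 77, 76, 79, 77, 78, 77, 76, 76, 76, 75, 77, 76, 78, 75, 74, 74, 77, 76, 76, 73, 76, 76, 59, 20, 23, 18]
```

{"op": "play_rows", "data": {
  "steps": [0,0,0,0,0,0,0,0,0,0,-0.002,0,0,0,-0.03,0,0,0,-0.05,0.18,0,0,-0.05,0.36,0,0,-0.05,0.54,0,0,-0.05,0.72,0,0,-0.05,0.9,0,0,-0.05,1.08],
  "jaw": 30
}}

```text
time: 25.62
tool_pos: [0.3741, -0.2317, 0.1207]
tcp_rot: [-1.589, -2.71, -0.0]
wrist_force: [1.5, -1.3, 1.1]
width: 0.878
grip_force: 0.0
```

{"op": "play_rows", "data": {
  "steps": [0,0,0,0.18,0,0,0,0.36,0,0,0,0.49,0,0,0,0.49],
  "jaw": 145
}}

```text
time: 26.12
tool_pos: [0.3741, -0.2317, 0.1207]
tcp_rot: [-2.191, -2.251, 0.0]
wrist_force: [-0.4, 0.5, -0.1]
width: 0.434
grip_force: 0.0
```

```bash
python3 - <<'E'
from h import *
s=bot.read_state();R=Ro.from_rotvec(s["tcp_rot"]).as_matrix();T=s["tool_pos"];print(s["time"],T.round(4),s["width"],R.round(3).tolist())
c=bot.read_camera("wrist");np.savez("w14.npz",**c);g=cv2.cvtColor(c["pixels"],cv2.COLOR_BGR2GRAY)
for n,p in dict(ribmid=(.374,-.2325,.077),ribhi=(.374,-.2025,.077),riblo=(.374,-.2625,.077)).items():print(n,proj(c,p).round(1))
u,v=proj(c,(.374,-.2325,.077)).astype(int);u2,v2=proj(c,(.374,-.2025,.077)).astype(int)
print("row",v,u,g[v,u-60:u+60:3].tolist());print("row hi",v2+10,g[v2+10,u-60:u+60:3].tolist());print("col",g[v2-40:v2+200:4,u].tolist())
E
```

```text
26.125 [ 0.3741 -0.2317  0.1207] 0.4342324873034258 [[-0.027, 1.0, -0.0], [1.0, 0.027, 0.0], [0.0, -0.0, -1.0]]
ribmid [320.8 284.6]
ribhi [322.5 226. ]
riblo [319.2 337.5]
row 284 320 [92, 88, 78, 80, 81, 76, 79, 81, 80, 81, 78, 79, 78, 77, 81, 79, 60, 30, 31, 30, 30, 35, 21, 26, 33, 78, 79, 76, 89, 141, 179, 98, 79, 77, 79, 79, 81, 79, 81, 79]
row hi 235 [92, 80, 80, 79, 78, 79, 78, 80, 78, 80, 81, 82, 80, 77, 79, 82, 69, 36, 42, 45, 49, 52, 54, 43, 50, 140, 180, 177, 179, 179, 179, 177, 181, 180, 177, 180, 178, 183, 183, 184]
col [129, 104, 151, 217, 177, 186, 174, 56, 48, 49, 44, 48, 53, 48, 46, 47, 33, 36, 35, 30, 31, 32, 34, 30, 33, 30, 29, 29, 29, 33, 32, 35, 34, 40, 40, 44, 43, 41, 75, 201, 236, 62, 149, 152, 150, 149, 151, 150, 146, 127, 126, 126, 51, 51, 48, 47, 45, 87, 100, 112]
```

```bash
python3 - <<'E'
from h import *
c=load("w14.npz");g=cv2.cvtColor(c["pixels"],cv2.COLOR_BGR2GRAY)
for y in(-.2025,-.2015,-.2005):print(y,proj(c,(.374,y,.077)).round(1),proj(c,(.374,y,.0555)).round(1))
for y in(-.2625,-.261):print(y,proj(c,(.374,y,.077)).round(1),proj(c,(.374,y,.0555)).round(1))
print(g[206:236,312].tolist(),g[206:236,326].tolist());print(g[324:346,312].tolist(),g[324:346,326].tolist())
E
```

```text
-0.2025 [322.5 226. ] [322.5 214. ]
-0.2015 [322.6 223.9] [322.5 212.1]
-0.2005 [322.6 221.9] [322.6 210.2]
-0.2625 [319.2 337.5] [319.5 316. ]
-0.261 [319.3 335. ] [319.5 313.7]
[185, 184, 183, 165, 123, 74, 53, 56, 55, 57, 53, 50, 44, 45, 44, 45, 43, 42, 40, 43, 41, 44, 42, 40, 43, 41, 43, 41, 40, 41] [184, 187, 186, 181, 146, 92, 59, 57, 61, 62, 55, 53, 50, 44, 47, 48, 44, 46, 46, 46, 48, 39, 47, 47, 47, 48, 54, 49, 51, 54]
[157, 167, 167, 164, 165, 168, 168, 169, 170, 165, 145, 109, 87, 81, 83, 104, 152, 203, 233, 239, 236, 211] [41, 42, 41, 40, 40, 41, 40, 42, 50, 55, 60, 68, 75, 80, 78, 91, 126, 170, 207, 230, 240, 238]
```

{"op": "play_rows", "data": {
  "steps": [0,0,0.02,0,0,0,0.038,0,0,0,0.0435,0,0,0,0.0435,0]
}}

```text
time: 26.68
tool_pos: [0.3741, -0.2316, 0.0772]
tcp_rot: [-2.191, -2.251, 0.0]
wrist_force: [0.2, -0.8, 0.5]
width: 0.432
grip_force: 0.0
```

{"op": "play_rows", "data": {
  "steps": [0,0,0,0,0,0,0,0,0,0,0,0,0,0,0,0],
  "jaw": 255,
  "grip_force": 50
}}

```text
time: 27.18
tool_pos: [0.375, -0.2323, 0.0783]
tcp_rot: [2.191, 2.249, 0.0]
wrist_force: [-1.3, -0.3, 4.8]
width: 0.078
grip_force: 51.6
```

{"op": "play_rows", "data": {
  "steps": [0,0,-0.015,0,0,0,-0.04,0,0,0,-0.07,0,0,0,-0.1,0,0,0,-0.1,0]
}}

```text
time: 27.8
tool_pos: [0.3758, -0.2329, 0.1802]
tcp_rot: [2.188, 2.246, 0.002]
wrist_force: [-0.5, 0.1, -3.1]
width: 0.078
grip_force: 50.5
```

```bash
python3 - <<'E'
from h import *
s=bot.read_state();R=Ro.from_rotvec(s["tcp_rot"]).as_matrix();T=s["tool_pos"];print(s["time"],T.round(4),s["width"],s["wrist_force"].round(1),R.round(3).tolist())
c=bot.read_camera("wrist");np.savez("w15.npz",**c);g=cv2.cvtColor(c["pixels"],cv2.COLOR_BGR2GRAY)
# plate: in tool frame, plate top z ~ T.z-.0215 ; edges tool x=+-.042, tool y from -.032 to +.080
for n,(x,y,z) in dict(hiFar=(.042,.080,.0215),hiNear=(.042,-.032,.0215),mid=(.042,.0,.0215),ribhi=(.03,0,0),riblo=(-.03,0,0)).items():
    print(n,proj(c,T+R@np.array([x,y,z])).round(1))
for u in(260,300,380,440):print(u,g[120:260:4,u].tolist())
for v in(230,):print(v,g[v,180:560:6].tolist())
E
```

```text
27.8 [ 0.3758 -0.2329  0.1802] 0.07781643040757716 [-0.5  0.1 -3.1] [[-0.026, 1.0, 0.005], [1.0, 0.026, -0.003], [-0.003, 0.005, -1.0]]
hiFar [521.7 211.4]
hiNear [240.6 211.3]
mid [320.9 211.4]
ribhi [320.8 259.6]
riblo [320.9 397.4]
260 [149, 146, 185, 191, 167, 162, 170, 168, 170, 157, 148, 144, 139, 133, 135, 131, 136, 132, 139, 146, 143, 143, 150, 73, 82, 83, 78, 68, 55, 66, 82, 75, 77, 78, 80]
300 [236, 212, 187, 244, 244, 243, 224, 228, 245, 244, 245, 111, 103, 101, 102, 102, 100, 100, 100, 100, 99, 94, 98, 90, 180, 178, 171, 178, 181, 177, 79, 79, 82, 79, 79]
380 [238, 236, 151, 246, 245, 245, 216, 234, 244, 246, 246, 224, 139, 139, 140, 138, 141, 139, 140, 138, 123, 98, 100, 96, 207, 209, 205, 212, 218, 220, 217, 211, 209, 178, 180]
440 [238, 237, 238, 238, 237, 238, 238, 237, 238, 238, 236, 235, 237, 238, 237, 237, 236, 235, 233, 232, 231, 204, 210, 85, 204, 206, 204, 212, 217, 56, 53, 124, 217, 217, 214]
230 [147, 135, 149, 141, 123, 132, 147, 142, 140, 150, 156, 91, 77, 80, 48, 48, 82, 80, 175, 181, 180, 183, 179, 182, 179, 182, 182, 181, 183, 181, 185, 215, 216, 217, 214, 215, 215, 217, 215, 216, 215, 215, 214, 216, 214, 214, 213, 215, 214, 215, 214, 152, 116, 122, 203, 200, 106, 81, 75, 71, 70, 68, 66, 71]
```

{"op": "play_rows", "data": {
  "steps": [0,0,0,-0.18,0,0.005,0,-0.36,-0.005,0.01,0,-0.54,-0.01,0.014,0,-0.72,-0.015,0.014,0,-0.9,-0.02,0.014,0,-1.08,-0.022,0.014,0.02,-1.26,-0.022,0.014,0.04,-1.44,-0.022,0.014,0.06,-1.564,-0.022,0.014,0.06,-1.564]
}}

```text
time: 29.1
tool_pos: [0.3862, -0.2515, 0.1139]
tcp_rot: [0.028, -3.135, -0.007]
wrist_force: [0.6, -0.5, -1.2]
width: 0.078
grip_force: 50.6
```

```bash
python3 - <<'E'
from h import *
s=bot.read_state();R=Ro.from_rotvec(s["tcp_rot"]).as_matrix();T=s["tool_pos"];print(s["time"],T.round(4),s["width"],s["wrist_force"].round(1),R.round(3).tolist())
c=bot.read_camera("wrist");np.savez("w16.npz",**c);g=cv2.cvtColor(c["pixels"],cv2.COLOR_BGR2GRAY)
d=np.array([.390,-.255,.1])-T;print((R.T@d).round(4))
for n,(x,y) in dict(fr=(.042,-.032),fl=(.042,.08)).items():print(n,proj(c,T+R@np.array([x,y,.0215])).round(1))
for n,p in dict(wallInL=(.3457,-.173,.0495),wallIn=(.3457,-.25,.0495),wallOut=(.3357,-.25,.0495),endwall=(.36,-.173,.0495)).items():print(n,proj(c,p).round(1))
for u in(270,350,420,460):print(u,g[120:250:3,u].tolist())
print(g[225,480:600:3].tolist())
E
```

```text
29.1 [ 0.3862 -0.2515  0.1139] 0.07847463616045977 [ 0.6 -0.5 -1.2] [[-1.0, -0.018, -0.006], [-0.018, 1.0, 0.005], [0.006, 0.005, -1.0]]
[-0.0039 -0.0037  0.0139]
fr [243.8 212.3]
fl [524.7 212.5]
wallInL [478.1 196.9]
wallIn [327.3 194.4]
wallOut [327.8 174.7]
endwall [474.1 223.9]
270 [153, 128, 144, 152, 156, 146, 130, 118, 76, 75, 74, 75, 76, 75, 74, 73, 73, 79, 75, 93, 96, 91, 91, 91, 87, 87, 93, 95, 94, 93, 78, 70, 74, 75, 75, 73, 47, 43, 37, 51, 77, 76, 74, 77]
350 [142, 136, 140, 150, 164, 156, 122, 138, 89, 73, 74, 73, 75, 85, 100, 76, 74, 74, 74, 93, 92, 91, 93, 92, 85, 90, 90, 92, 93, 89, 76, 67, 74, 74, 72, 72, 73, 75, 74, 75, 78, 73, 73, 73]
420 [134, 129, 138, 157, 157, 154, 130, 128, 117, 101, 104, 103, 103, 102, 90, 73, 76, 75, 79, 92, 91, 92, 92, 91, 86, 129, 135, 130, 99, 100, 92, 65, 71, 73, 72, 75, 73, 75, 64, 18, 18, 10, 18, 56]
460 [150, 137, 137, 144, 151, 169, 168, 125, 116, 119, 121, 118, 119, 121, 116, 94, 93, 93, 98, 136, 143, 136, 136, 133, 126, 82, 77, 77, 73, 70, 66, 66, 72, 69, 97, 165, 210, 217, 180, 26, 25, 31, 73, 74]
[201, 204, 203, 204, 185, 171, 183, 196, 203, 201, 203, 202, 222, 236, 236, 234, 235, 234, 233, 235, 234, 234, 233, 234, 234, 235, 235, 235, 235, 236, 236, 234, 233, 232, 231, 233, 220, 173, 121, 123]
```

{"op": "play_rows", "data": {
  "steps": [-0.004,-0.0037,0.01,0,-0.004,-0.0037,0.022,0,-0.004,-0.0037,0.028,0,-0.004,-0.0037,0.028,0,-0.004,-0.0037,0.028,0]
}}

```text
time: 29.78
tool_pos: [0.393, -0.2571, 0.0896]
tcp_rot: [-0.03, 3.141, -0.0]
wrist_force: [-0.0, 0.0, -1.2]
width: 0.076
grip_force: 50.5
```

```bash
python3 - <<'E'
from h import *
s=bot.read_state();R=Ro.from_rotvec(s["tcp_rot"]).as_matrix();T=s["tool_pos"];print(s["time"],T.round(4),s["width"],s["wrist_force"].round(1),R.round(3).tolist())
c=bot.read_camera("wrist");np.savez("w17.npz",**c);g=cv2.cvtColor(c["pixels"],cv2.COLOR_BGR2GRAY)
for n,(x,y) in dict(fr=(.042,-.032),fl=(.042,.08)).items():print(n,proj(c,T+R@np.array([x,y,.0215])).round(1))
for n,p in dict(wallInL=(.3457,-.173,.0495),wallIn=(.3457,-.25,.0495),wallOut=(.3357,-.25,.0495),endwall=(.37,-.173,.0495),endwallout=(.37,-.164,.0495)).items():print(n,proj(c,p).round(1))
for u in(270,350,420):print(u,g[165:225:2,u].tolist())
for v in (240,255):print(v,g[v,500:600:2].tolist())
E
```

```text
29.775 [ 0.393  -0.2571  0.0896] 0.07574869690106814 [-0.   0.  -1.2] [[-1.0, -0.019, 0.0], [-0.019, 1.0, -0.0], [-0.0, -0.0, -1.0]]
fr [243.8 212.4]
fl [524.7 212.5]
wallInL [516.1 193.6]
wallIn [342.  190.2]
wallOut [342.9 167.4]
endwall [506.6 245.3]
endwallout [526.  245.6]
270 [74, 79, 88, 95, 94, 90, 95, 92, 93, 91, 91, 88, 82, 90, 91, 89, 92, 91, 92, 94, 93, 94, 87, 66, 72, 75, 76, 77, 74, 72]
350 [74, 75, 90, 94, 92, 94, 92, 92, 90, 90, 93, 89, 84, 90, 91, 93, 93, 91, 93, 91, 91, 93, 87, 68, 68, 70, 74, 72, 71, 69]
420 [73, 78, 90, 93, 93, 90, 91, 90, 89, 86, 90, 89, 93, 130, 135, 136, 134, 135, 133, 118, 91, 90, 88, 61, 69, 69, 73, 72, 73, 70]
240 [207, 208, 206, 206, 212, 209, 209, 228, 239, 237, 236, 237, 229, 237, 238, 238, 238, 238, 238, 238, 238, 237, 236, 237, 237, 237, 237, 237, 237, 236, 236, 236, 235, 235, 234, 235, 235, 235, 235, 235, 234, 234, 234, 233, 231, 231, 232, 233, 232, 234]
255 [207, 207, 207, 208, 209, 212, 234, 237, 237, 237, 233, 229, 235, 235, 236, 237, 236, 237, 237, 236, 236, 237, 237, 237, 237, 237, 236, 236, 237, 236, 235, 234, 235, 234, 234, 234, 237, 237, 237, 237, 238, 237, 236, 235, 236, 236, 235, 234, 233, 233]
```

{"op": "play_rows", "data": {
  "steps": [0.0022,0.0021,0.003,0,0.0022,0.0021,0.006,0,0.0022,0.0021,0.006,0,0.0022,0.0021,0.006,0,0.0022,0.0021,0.006,0]
}}

```text
time: 30.45
tool_pos: [0.3908, -0.2551, 0.0835]
tcp_rot: [-0.03, 3.141, -0.0]
wrist_force: [0.1, 0.3, -1.0]
width: 0.078
grip_force: 50.5
```

```bash
cat > c2.py <<'E'
from h import *
import sys
s=bot.read_state();R=Ro.from_rotvec(s["tcp_rot"]).as_matrix();T=s["tool_pos"];print(s["time"],T.round(4),s["wrist_force"].round(1),s["torque"].round(2),"vel",np.abs(s["joint_vel"]).max().round(3))
c=bot.read_camera("wrist");np.savez(sys.argv[1],**c);g=cv2.GaussianBlur(cv2.cvtColor(c["pixels"],cv2.COLOR_BGR2GRAY),(3,3),0).astype(float)
def pl(u,v,z): return (onz(c,u,v,z)*1000).round(1)
zt=T[2]-.0215
for u in(270,310,350,390):
    col=g[160:235,u];gr=np.diff(col);i=np.argsort(-abs(gr))[:6];print(u,[(160+int(k),round(gr[k]),pl(u,160.5+k,.0495)[0],pl(u,160.5+k,zt)[0]) for k in sorted(i)])
for v in(225,240,255,270):
    row=g[v,470:620];gr=np.diff(row);i=np.argsort(-abs(gr))[:5];print("R",v,[(470+int(k),round(gr[k]),pl(470.5+k,v,.0495)[1],pl(470.5+k,v,zt)[1]) for k in sorted(i)])
    row=g[v,180:290];gr=np.diff(row);i=np.argsort(-abs(gr))[:5];print("L",v,[(180+int(k),round(gr[k]),pl(180.5+k,v,.04)[1],pl(180.5+k,v,zt)[1]) for k in sorted(i)])
E
python3 c2.py w18.npz
```

```text
30.45 [ 0.3908 -0.2551  0.0835] [ 0.1  0.3 -1. ] [0.02 0.01 0.03] vel 0.001
270 [(208, -6, np.float64(350.8), np.float64(347.6)), (209, -9, np.float64(351.3), np.float64(348.0)), (210, -7, np.float64(351.7), np.float64(348.4)), (225, -6, np.float64(358.5), np.float64(354.7)), (226, -10, np.float64(358.9), np.float64(355.1)), (227, -8, np.float64(359.4), np.float64(355.5))]
310 [(160, -10, np.float64(330.0), np.float64(328.4)), (161, -7, np.float64(330.4), np.float64(328.8)), (209, -10, np.float64(350.9), np.float64(347.7)), (210, -8, np.float64(351.4), np.float64(348.1)), (232, -6, np.float64(361.4), np.float64(357.3)), (233, -13, np.float64(361.8), np.float64(357.7))]
350 [(174, 4, np.float64(335.5), np.float64(333.5)), (175, 5, np.float64(335.9), np.float64(333.9)), (208, -4, np.float64(350.1), np.float64(347.0)), (209, -9, np.float64(350.6), np.float64(347.4)), (210, -10, np.float64(351.0), np.float64(347.8)), (213, 4, np.float64(352.4), np.float64(349.0))]
390 [(160, -7, np.float64(329.4), np.float64(327.8)), (174, 5, np.float64(335.1), np.float64(333.2)), (175, 5, np.float64(335
[... 1585 characters left out ...]
.float64(-312.0)), (188, -17, np.float64(-319.7), np.float64(-311.6)), (241, 9, np.float64(-294.5), np.float64(-289.6)), (242, 12, np.float64(-294.0), np.float64(-289.2))]
R 270 [(473, 41, np.float64(-187.1), np.float64(-192.7)), (478, -35, np.float64(-184.8), np.float64(-190.6)), (479, -46, np.float64(-184.4), np.float64(-190.1)), (482, 37, np.float64(-183.0), np.float64(-188.9)), (606, -43, np.float64(-126.6), np.float64(-136.9))]
L 270 [(192, -22, np.float64(-318.5), np.float64(-310.5)), (193, -25, np.float64(-318.0), np.float64(-310.1)), (194, -16, np.float64(-317.6), np.float64(-309.7)), (242, 9, np.float64(-294.4), np.float64(-289.5)), (243, 13, np.float64(-293.9), np.float64(-289.1))]
```

```bash
python3 - <<'E'
from h import *
c=load("w18.npz");g=cv2.cvtColor(c["pixels"],cv2.COLOR_BGR2GRAY)
T=np.array([.3908,-.2551,.0835]);R=Ro.from_rotvec([-.03,3.141,0]).as_matrix()
for x in(.03,.02):
  for z in(0,.0215):print(x,z,[proj(c,T+R@np.array([x,y,z])).round(1).tolist() for y in(-.004,.004)])
for v in(258,264,272,280,290):print(v,g[v,295:350].tolist())
E
```

```text
0.03 0 [[312.8, 260.7], [335.4, 260.7]]
0.03 0.0215 [[314.1, 240.9], [333.6, 240.9]]
0.02 0 [[313.0, 286.3], [335.0, 286.3]]
0.02 0.0215 [[314.2, 263.5], [333.4, 263.6]]
258 [73, 76, 75, 73, 72, 77, 71, 73, 71, 70, 56, 37, 25, 17, 20, 22, 19, 25, 21, 25, 21, 28, 26, 22, 22, 27, 19, 20, 16, 19, 19, 22, 21, 16, 22, 20, 17, 19, 15, 20, 20, 19, 23, 35, 56, 71, 72, 74, 72, 75, 71, 73, 72, 72, 72]
264 [78, 74, 75, 76, 73, 74, 72, 75, 72, 72, 61, 41, 31, 20, 20, 29, 20, 25, 22, 28, 16, 22, 15, 14, 23, 17, 20, 22, 19, 18, 23, 20, 18, 20, 17, 21, 19, 23, 20, 16, 14, 19, 16, 35, 58, 68, 73, 70, 71, 75, 73, 73, 73, 72, 73]
272 [74, 75, 75, 73, 73, 74, 75, 73, 75, 74, 64, 43, 24, 20, 22, 18, 19, 16, 16, 23, 22, 18, 20, 25, 24, 25, 22, 21, 19, 23, 19, 24, 27, 19, 22, 19, 22, 19, 18, 24, 22, 15, 24, 41, 65, 72, 77, 72, 75, 74, 73, 75, 73, 74, 75]
280 [76, 76, 75, 74, 74, 72, 75, 76, 75, 74, 60, 43, 26, 27, 21, 24, 16, 25, 16, 23, 22, 20, 21, 19, 16, 25, 23, 21, 21, 20, 25, 20, 19, 19, 19, 21, 17, 19, 29, 20, 15, 29, 25, 46, 63, 69, 72, 73, 75, 77, 74, 72, 73, 74, 75]
290 [76, 75, 77, 74, 76, 76, 74, 71, 70, 73, 69, 47, 30, 26, 20, 25, 18, 21, 22, 22, 23, 21, 27, 20, 28, 22, 15, 18, 22, 22, 24, 24, 23, 17, 22, 22, 20, 20, 20, 24, 21, 18, 27, 52, 63, 75, 71, 74, 75, 72, 74, 74, 75, 73, 76]
```

{"op": "play_rows", "data": {
  "steps": [0,0.0005,0.003,0,0,0.0005,0.006,0,0,0.0005,0.009,0,0,0.0005,0.011,0,0,0.0005,0.011,0]
}}

```text
time: 31.12
tool_pos: [0.3905, -0.2543, 0.0721]
tcp_rot: [0.03, -3.141, -0.001]
wrist_force: [-0.3, -0.6, -2.3]
width: 0.079
grip_force: 50.5
```

```bash
python3 c2.py w19.npz | grep -v "^L"
```

```text
31.125 [ 0.3905 -0.2543  0.0721] [-0.3 -0.6 -2.3] [-0.02  0.02 -0.03] vel 0.005
270 [(180, 6, np.float64(336.3), np.float64(336.1)), (209, -8, np.float64(348.0), np.float64(347.7)), (210, -8, np.float64(348.4), np.float64(348.1)), (225, -7, np.float64(354.7), np.float64(354.4)), (226, -10, np.float64(355.1), np.float64(354.8)), (227, -7, np.float64(355.6), np.float64(355.2))]
310 [(163, -8, np.float64(329.4), np.float64(329.3)), (164, -10, np.float64(329.8), np.float64(329.6)), (180, 7, np.float64(336.0), np.float64(335.8)), (209, -9, np.float64(347.7), np.float64(347.4)), (210, -8, np.float64(348.1), np.float64(347.8)), (233, -14, np.float64(357.8), np.float64(357.4))]
350 [(180, 5, np.float64(335.7), np.float64(335.5)), (181, 5, np.float64(336.1), np.float64(335.9)), (205, 4, np.float64(345.7), np.float64(345.4)), (208, -4, np.float64(347.0), np.float64(346.7)), (209, -8, np.float64(347.4), np.float64(347.1)), (210, -10, np.float64(347.8), np.float64(347.5))]
390 [(160, -7, np.float64(327.7), np.float64(327.5)), (161, -8, np.float64(328.0), np.float64(327.9)), (180, 5, np.float64(3
[... 530 characters left out ...]
float64(-189.0)), (486, 40, np.float64(-188.0), np.float64(-188.5)), (513, -27, np.float64(-176.9), np.float64(-177.5)), (518, 26, np.float64(-174.8), np.float64(-175.5))]
R 255 [(473, 32, np.float64(-192.4), np.float64(-192.9)), (474, 42, np.float64(-192.0), np.float64(-192.5)), (480, -32, np.float64(-189.5), np.float64(-190.0)), (481, -46, np.float64(-189.1), np.float64(-189.6)), (484, 37, np.float64(-187.8), np.float64(-188.3))]
R 270 [(471, 42, np.float64(-192.2), np.float64(-192.7)), (478, -35, np.float64(-189.3), np.float64(-189.8)), (479, -46, np.float64(-188.9), np.float64(-189.4)), (482, 37, np.float64(-187.6), np.float64(-188.1)), (508, -39, np.float64(-176.6), np.float64(-177.2))]
```

{"op": "play_rows", "data": {
  "steps": [0,0,0.005,0,0,0,0.01,0,0,0,0.016,0,0,0,0.022,0,0,0,0.028,0,0,0,0.033,0,0,0,0.035,0,0,0,0.036,0,0,0,0.037,0,0,0,0.037,0]
}}

```text
time: 32.42
tool_pos: [0.3907, -0.2545, 0.0355]
tcp_rot: [-0.03, 3.141, -0.0]
wrist_force: [-0.7, -0.8, -2.1]
width: 0.077
grip_force: 50.6
```

```bash
python3 chk.py w20.npz | head -1
```

```text
32.425 [ 0.3907 -0.2545  0.0355] [-0.7 -0.8 -2.1] [-0.01  0.   -0.01] 0.07729831737420706
```

{"op": "play_rows", "data": {
  "steps": [0,0,0.001,0,0,0,0.002,0,0,0,0.003,0,0,0,0.003,0]
}}

```text
time: 32.98
tool_pos: [0.3908, -0.2546, 0.0338]
tcp_rot: [0.03, -3.141, -0.0]
wrist_force: [-4.4, 3.3, 11.3]
width: 0.075
grip_force: 52.4
```

{"op": "play_rows", "data": {
  "steps": [0,0,0,0,0,0,0,0,0,0,-0.001,0,0,0,-0.02,0,0,0,-0.05,0,0,0,-0.08,0,0,0,-0.085,0,0,0,-0.085,0],
  "jaw": 170
}}

```text
time: 33.98
tool_pos: [0.3905, -0.2544, 0.1171]
tcp_rot: [-0.03, 3.141, -0.0]
wrist_force: [-0.2, -0.6, -0.6]
width: 0.332
grip_force: 0.0
```

```bash
python3 - <<'E'
from h import *
s=bot.read_state();T=s["tool_pos"];print(s["time"],T.round(4),s["wrist_force"].round(1),s["width"])
c=bot.read_camera("wrist");np.savez("w21.npz",**c);g=cv2.GaussianBlur(cv2.cvtColor(c["pixels"],cv2.COLOR_BGR2GRAY),(3,3),0).astype(float)
pl=lambda u,v,z:(onz(c,u,v,z)*1000).round(1)
# expected plate corners at z=.011 & rib
for p in ((.348,-.175,.011),(.348,-.287,.011),(.432,-.175,.011),(.36,-.255,.0325),(.42,-.255,.0325)):print(p,proj(c,p).round(1))
v=int(proj(c,(.36,-.2,.011))[1]);row=g[v,200:560];gr=np.diff(row);i=sorted(np.argsort(-abs(gr))[:22]);print(v,[(200+int(k),round(gr[k]),pl(200.5+k,v,.011)[1],pl(200.5+k,v,.0495)[1]) for k in i])
for u in(300,360,400):
    col=g[170:300,u];gr=np.diff(col);i=sorted(np.argsort(-abs(gr))[:14]);print(u,[(170+int(k),round(gr[k]),pl(u,170.5+k,.011)[0],pl(u,170.5+k,.0495)[0]) for k in i])
E
```

```text
33.975 [ 0.3905 -0.2544  0.1171] [-0.2 -0.6 -0.6] 0.33245713522191145
(0.348, -0.175, 0.011) [454.5 178.5]
(0.348, -0.287, 0.011) [271.3 174.9]
(0.432, -0.175, 0.011) [438.5 301.3]
(0.36, -0.255, 0.0325) [323.5 203.4]
(0.42, -0.255, 0.0325) [321.4 298.3]
196 [(250, 12, np.float64(-300.2), np.float64(-293.0)), (310, -16, np.float64(-263.0), np.float64(-261.9)), (311, -12, np.float64(-262.3), np.float64(-261.4)), (332, 17, np.float64(-249.3), np.float64(-250.5)), (333, 13, np.float64(-248.7), np.float64(-250.0)), (374, -15, np.float64(-223.2), np.float64(-228.8)), (375, -13, np.float64(-222.6), np.float64(-228.3)), (427, 17, np.float64(-190.3), np.float64(-201.4)), (428, 42, np.float64(-189.7), np.float64(-200.9)), (429, 55, np.float64(-189.1), np.float64(-200.4)), (430, 40, np.float64(-188.5), np.float64(-199.9)), (431, 13, np.float64(-187.9), np.float64(-199.3)), (433, -16, np.float64(-186.6), np.float64(-198.3)), (434, -13, np.float64(-186.0), np.float64(-197.8)), (437, 13, np.float64(-184.1), np.float64(-196.2)), (448, -28, np.float64(-177.3), np.float64(-190.6)), (449, -37, np.flo
[... 1675 characters left out ...]
]
400 [(192, -17, np.float64(357.3), np.float64(349.4)), (193, -24, np.float64(357.9), np.float64(349.9)), (194, -19, np.float64(358.6), np.float64(350.5)), (198, 21, np.float64(361.1), np.float64(352.6)), (199, 20, np.float64(361.7), np.float64(353.1)), (216, 25, np.float64(372.7), np.float64(362.2)), (217, 41, np.float64(373.3), np.float64(362.8)), (218, 35, np.float64(374.0), np.float64(363.3)), (286, -35, np.float64(421.4), np.float64(402.8)), (287, -57, np.float64(422.1), np.float64(403.4)), (288, -36, np.float64(422.9), np.float64(404.0)), (290, 38, np.float64(424.4), np.float64(405.3)), (292, -19, np.float64(425.9), np.float64(406.5)), (293, -20, np.float64(426.6), np.float64(407.1))]
```

{"op": "play_rows", "data": {
  "steps": [0,-0.04,0,0,0,-0.0766,0,0,0,-0.0766,0.025,0,0,-0.0766,0.045,0,0,-0.0766,0.05,0,0,-0.0766,0.05,0],
  "jaw": 145
}}

```text
time: 34.78
tool_pos: [0.3915, -0.3304, 0.0664]
tcp_rot: [0.03, -3.14, -0.003]
wrist_force: [-0.1, 0.3, 0.2]
width: 0.431
grip_force: 0.0
```

{"op": "play_rows", "data": {
  "steps": [0,0,0,0,0,0,0,0,0,0,0,0,0,0,0,0],
  "jaw": 255,
  "grip_force": 30
}}

```text
time: 35.28
tool_pos: [0.3926, -0.3308, 0.0683]
tcp_rot: [-0.03, 3.14, 0.0]
wrist_force: [0.9, 5.2, 6.2]
width: 0.15
grip_force: 33.7
```

{"op": "play_rows", "data": {
  "steps": [0,0.015,0,0,0,0.03,0,0,0,0.05,0,0,0,0.07,0,0,0,0.09,0,0,0,0.105,0,0,0,0.115,0,0,0,0.12,0,0,0,0.123,0,0,0,0.123,0]
}}

```text
$.steps: bad value
```

Miscounted row values; resending.

{"op": "play_rows", "data": {
  "steps": [0,0.015,0,0,0,0.03,0,0,0,0.05,0,0,0,0.07,0,0,0,0.09,0,0,0,0.105,0,0,0,0.115,0,0,0,0.12,0,0,0,0.123,0,0,0,0.123,0,0]
}}

```text
time: 36.52
tool_pos: [0.3905, -0.2104, 0.0683]
tcp_rot: [-0.035, 3.139, -0.011]
wrist_force: [-2.5, -13.1, 0.9]
width: 0.153
grip_force: 33.1
```

{"op": "play_rows", "data": {
  "steps": [0,0,0,0,0,0,0,0,0,0,0,0,0,0,-0.03,0,0,0,-0.08,0,0,0,-0.13,0,0,0,-0.16,0,0,0,-0.16,0,0,0,-0.16,0],
  "jaw": 140
}}

```text
time: 37.65
tool_pos: [0.3891, -0.2075, 0.2262]
tcp_rot: [0.03, -3.14, -0.002]
wrist_force: [-0.8, -0.4, -0.2]
width: 0.449
grip_force: 0.0
```

```bash
python3 - <<'E'
from h import *
s=bot.read_state();T=s["tool_pos"];print(s["time"],T.round(4),s["wrist_force"].round(1))
c=bot.read_camera("wrist");g=cv2.GaussianBlur(cv2.cvtColor(c["pixels"],cv2.COLOR_BGR2GRAY),(3,3),0).astype(float)
for x in(.352,.355,.36):
    ys=np.arange(-.335,-.15,.003);print(x,[(round(y*1000),int(g[tuple(proj(c,(x,y,.045))[::-1].astype(int))])) for y in ys][::1][40:])
    print([(round(y*1000),int(g[tuple(proj(c,(x,y,.045))[::-1].astype(int))])) for y in ys][:20])
d=bot.read_camera("scene");
for t in(1.2,1.4,1.5,1.6,1.7,1.8):
    y=138*np.cos(t)-14*np.sin(t)-63;n=138*np.sin(t)+14*np.cos(t)+11.5
    u,v=proj(d,fs(-4,y,n)).astype(int);print(t,u,v,d["pixels"][v-2:v+3,u-2:u+3].mean().round())
m=(d["pixels"].max(2)<30)[155:180,295:335];print("dark cols",295+np.where(m.any(0))[0],"centroid",np.argwhere(m).mean(0)+[155,295])
E
```

```text
37.65 [ 0.3891 -0.2075  0.2262] [-0.8 -0.4 -0.2]
0.352 [(-215, 62), (-212, 63), (-209, 64), (-206, 64), (-203, 64), (-200, 65), (-197, 65), (-194, 65), (-191, 66), (-188, 66), (-185, 67), (-182, 68), (-179, 67), (-176, 69), (-173, 90), (-170, 132), (-167, 138), (-164, 167), (-161, 234), (-158, 234), (-155, 235), (-152, 236)]
[(-335, 236), (-332, 235), (-329, 234), (-326, 235), (-323, 236), (-320, 236), (-317, 236), (-314, 236), (-311, 236), (-308, 235), (-305, 236), (-302, 234), (-299, 165), (-296, 143), (-293, 143), (-290, 143), (-287, 143), (-284, 143), (-281, 143), (-278, 143)]
0.355 [(-215, 63), (-212, 63), (-209, 64), (-206, 63), (-203, 65), (-200, 66), (-197, 66), (-194, 65), (-191, 65), (-188, 66), (-185, 67), (-182, 67), (-179, 68), (-176, 117), (-173, 138), (-170, 140), (-167, 137), (-164, 174), (-161, 237), (-158, 236), (-155, 237), (-152, 237)]
[(-335, 235), (-332, 234), (-329, 234), (-326, 235), (-323, 236), (-320, 236), (-317, 236), (-314, 236), (-311, 236), (-308, 235), (-305, 235), (-302, 224), (-299, 179), (-296, 144), (-293, 143), (-290, 144), (-287, 143), (-284, 143), (-281, 143), (-278, 143)]
0.36 [(-215, 64), (-212, 64), (-209, 64), (-206, 64), (-203, 64), (-200, 65), (-197, 65), (-194, 65), (-191, 110), (-188, 70), (-185, 79), (-182, 115), (-179, 115), (-176, 132), (-173, 195), (-170, 243), (-167, 217), (-164, 207), (-161, 235), (-158, 236), (-155, 237), (-152, 236)]
[(-335, 235), (-332, 235), (-329, 234), (-326, 234), (-323, 234), (-320, 234), (-317, 235), (-314, 235), (-311, 234), (-308, 231), (-305, 212), (-302, 208), (-299, 159), (-296, 144), (-293, 144), (-290, 144), (-287, 143), (-284, 143), (-281, 143), (-278, 143)]
1.2 292 168 76.0
1.4 299 168 76.0
1.5 303 168 77.0
1.6 307 169 80.0
1.7 311 170 44.0
1.8 315 171 31.0
dark cols [295 296 297 298 299 300 301 302 303 304 305 316 317 320 321 322 323 324
 325 326 327 328 331 332 333 334] centroid [177.15909091 308.5       ]
```

```bash
python3 -c "
from workcell import bot
print(bot.finish_job())"
```

```text
the job is handed in; nothing more can be done
None
```

I handed the job in at about 38 s of simulated time. By my measurements the clamp bar stands open at about 1.8 rad, the insert lies flat in the case's pocket and the cover is fully shut; no verdict came back, and I did not re-measure the bystanders.

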